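# Put the luthier's planes back in the fitted till

## Robot

A 7-joint arm with a two-finger parallel gripper is mounted at the origin on the work surface. World frame = base frame: x ahead of the robot, y to its left, z up, the work surface at z = 0. Lengths are in m, angles in degrees, forces in N, time in s.
With the tool pointing down it reaches from about 0.425 to 0.875 m from the base axis. Payload 8.4 kg.
Tool frame: the origin (TCP) lies midway between the tips of the shut fingers; the grasp point (between the pads) lies 19 mm behind it; z points along the fingers, y is the direction in which the jaws open and shut (so a half turn about z gives the same grasp; the last joint's range is limited). The gripper opens to 87 mm and grips with 3 to 60 N. Pads are 19 mm wide; open, the fingers measure 117 mm over their backs; the gripper's body (75 mm by 190 mm) begins 51 mm behind the grasp point.
Start: joints at [-82.689, 19.091, 2.286, 83.961, -0.768, 76.965, -3.352], TCP at [0.146, 0.633, 0.223] pointing down, gripper open.
Joint ranges: [-147.57, 147.57], [-21.85, 119.76], [-74.77, 79.35], [14.55, 137.4], [-85.83, 265.84], [4.83, 119.75], [-152.11, 152.11]. Speed limits (degrees/s): [127.2, 127.2, 159.86, 159.86, 180, 180, 180].

## Interface

Orientations are given as a 3x3 rotation matrix whose columns are the frame's x, y, z axes.
In Python, from station import arm, optics, order gives the robot as it stands.
- The arm moves only by the tool jog_arm, never from a script. Its argument "deltas" is a list of rows, each a list of 7 numbers: the turn, a rotation vector about the tool's x, y, z in degrees, then the shift along the tool's x, y, z in cm, then the gripper command: -1 is shut, 1 is fully open, values between are in proportion. In form: [[rx, ry, rz, dx, dy, dz, gripper], ...]. A call has 1 to 5 rows; each row is the pose to reach, as a shift and turn from the pose commanded when the call began, along the tool's axes at that moment; what a row does not reach only later rows make up. A row lasts 1/8 s, in which the tool goes at most 62.5 mm and 10.7 degrees, less where a joint would pass 70% of its speed; a pose out of reach is approached as far as the arm can. A call with a gripper value outside its range is refused whole. The fingers move at their own pace and stop on an object; "squeeze" is the grip in N (left out, the last holds). Time passes only in rows, so rows that repeat a pose let the fingers close. It gives the time, the measured TCP pose, the force and the opening at its end, in the units of the state.
- arm.observe(): the state, without advancing time (a new reading comes with each control period).
- optics.camera(name): name is "side" or "top" or "wrist"; returns the picture (384x512x3 uint8, red, green, blue); there is no depth.
- optics.camera_params(name): a dict with "fx", "fy", "cx", "cy" (pixels), "world_to_cam" (4x4, takes a point from world to camera coordinates); the wrist camera has in their place "mount" (4x4, takes a point from camera to tool coordinates, whose origin is the TCP and whose axes are the flange's). Camera axes: x right, y up, looking along -z (the intrinsics and any distortion apply to the point x, -y, -z); pixel columns grow to the right and rows downward; lengths in m; the calibration is good to about 2 mm. A picture is of the moment at which its call begins: read the wrist's pose just before it. camera_params takes no time and is no camera call.
- order.close_job(): hands the job in, once; it reports no verdict.
The state is a dict: "time_s": time; "q": joint angles; "qvel": joint speeds; "effort": joint torques, N m; "tool_pos": TCP position; "eef_rot": TCP orientation; "contact_force": force on the tool from outside, world axes, zero at the start; "ft_torque": the same for the moment, N m; "finger_gap": finger opening in m.
Only numpy, scipy, OpenCV 4.12 (cv2) and the standard library are available. Lean on these libraries where they do the work, as an engineer would, in place of code of your own. Each camera call takes 0.05 s, during which the arm holds its last target.

## Task

Move the row of four small planes from the plywood bench tray into the row of felt-floored recesses in the dark wooden tool till, each into the one recess cut to its own outline: the block plane in the long wide recess, the shoulder plane in the long narrow one, the finger plane in the small one and the router plane in the round one. Set each down on its sole without dropping it, fully down inside its recess and lying in line with it (the round router plane may face any way), and leave the spare plane iron and the small square lying where they are in the tray.

Things in the scene. Friction and masses are not known exactly. Their poses are not given: they have to be found in the camera images.
- block_plane_mid (a point): Block plane, 120 mm long (x), 44 wide (y), 50 high, 0.5 kg: steel sole, grey side cheeks 38 mm high along the middle 66 mm (44 mm over their outsides), steel lever cap, wooden front knob. Point: mid length and width, 25 mm above the sole; z up. Grip the cheeks across y here. Starts in the row in the plywood tray (floor 6 mm above the bench, rim 16), planes 88 mm apart, any order.
- shoulder_plane_mid (a point): Shoulder plane: narrow steel body 120 mm long (x), 20 wide (y), 34 high, with dark wooden humps on top to 51 mm; 0.45 kg. Point: mid length and width, 25 mm above the sole; x along the length, z up. Grip it across y here. Starts in the row in the plywood tray, its length, like that of all four, within 0.3 rad of the robot's straight-ahead direction.
- finger_plane_mid (a point): Finger plane: small round-ended brass body 54 mm long (x), 30 wide (y), 30 high, with a sloping blade and wooden wedge on top to 45 mm; 0.2 kg. Point: mid length and width, 20 mm above the sole; x along the length, z up. Grip it across y about 5 mm above this point. Starts in the row in the plywood tray.
- router_plane_mid (a point): Router plane: round steel base 60 mm across, 9 thick; upright steel post in its middle (16 mm in x, 22 in y, 52 high; brass nut to 60); a dark wooden knob (18 across, 38 high) on either side of the post, 19.5 mm out along x; 0.4 kg. Point: on the middle axis, 30 mm above the sole; z up. Grip the post across y here or a little higher. Starts in the row in the plywood tray.
- bay_block: Fixed pale wooden block 154 (x) x 86 (y) x 13 mm high, one of four side by side along y, 88 mm apart, in the dark till frame (rim 19 mm above the bench). Long wide recess 136 (x) x 60 mm (y) for the block plane, centred, 5 mm deep, grey felt floor 8 mm above the block's underside. Origin: centre of the underside, 6 mm above the bench; x along the length, z up.
- bay_shoulder: Fixed pale wooden block 154 (x) x 86 (y) x 13 mm high, one of four side by side along y, 88 mm apart, in the dark till frame (rim 19 mm above the bench). Long narrow recess 136 (x) x 36 mm (y) for the shoulder plane, centred, 5 mm deep, grey felt floor 8 mm above the block's underside. Origin: centre of the underside, 6 mm above the bench; x along the length, z up.
- bay_finger: Fixed pale wooden block 154 (x) x 86 (y) x 13 mm high, one of four side by side along y, 88 mm apart, in the dark till frame (rim 19 mm above the bench). Small recess 70 (x) x 46 mm (y), corners cut off, for the finger plane, centred, 5 mm deep, grey felt floor 8 mm above the block's underside. Origin: centre of the underside, 6 mm above the bench; x along the length, z up.
- bay_router: Fixed pale wooden block 154 (x) x 86 (y) x 13 mm high, one of four side by side along y, 88 mm apart, in the dark till frame (rim 19 mm above the bench). Round recess 76 mm across for the router plane, centred, 5 mm deep, grey felt floor 8 mm above the block's underside. Origin: centre of the underside, 6 mm above the bench; x along the length, z up.
- spare_iron_mid (a point): Spare plane iron: a loose flat steel blade 95 by 34 by 4 mm with a dark slot, lying in the tray's strip nearest the robot, in front of the planes. Point: its centre; x along its length, z up. To be left alone.
- square_mid (a point): Small try square: dark wooden stock 75 mm long (y), 16 mm wide, 14 mm high, with a thin steel blade 36 mm long to +x at its +y end, lying loose in the tray's strip nearest the robot. Point: the centre of the stock. To be left alone.
Not all that is in view belongs to the job. What is shaped like the part that bears shoulder_plane_mid but green is not meant.

How it is judged (in metres and radians):
At the end, for the whole second after the job is handed in: Each plane stands sole-down, released and at rest in its own recess: its middle within 13 mm of the recess's middle, its sole within 2 mm of the felt, tilted less than 0.06 rad and, except the round router plane, within 0.35 rad of the recess's length (either way round) (horizontal distance between block_plane_mid and bay_block below 0.013 m and z of block_plane_mid in the frame of bay_block between 0.03 and 0.035 m and angle between each of block_plane_mid, shoulder_plane_mid, finger_plane_mid, router_plane_mid's own z axis and vertical below 0.06 rad and linear speed of each of block_plane, shoulder_plane, finger_plane, router_plane below 0.02 m/s and angular speed of each of block_plane, shoulder_plane, finger_plane, router_plane below 0.2 rad/s and contact force between each of block_plane, shoulder_plane, finger_plane, router_plane and the fingers below 0.1 N and angle between the x axis of block_plane_mid and the x axis of bay_block, either way round below 0.35 rad and horizontal distance between shoulder_plane_mid and bay_shoulder below 0.013 m and z of shoulder_plane_mid in the frame of bay_shoulder between 0.03 and 0.035 m and angle between the x axis of shoulder_plane_mid and the x axis of bay_shoulder, either way round below 0.35 rad and horizontal distance between finger_plane_mid and bay_finger below 0.013 m and z of finger_plane_mid in the frame of bay_finger between 0.025 and 0.03 m and angle between the x axis of finger_plane_mid and the x axis of bay_finger, either way round below 0.35 rad and horizontal distance between router_plane_mid and bay_router below 0.013 m and z of router_plane_mid in the frame of bay_router between 0.035 and 0.04 m); the robot touches nothing.
It fails at once if a plane is dropped (falls free of the fingers faster than 0.6 m/s, about 18 mm) ((linear speed of block_plane above 0.6 m/s and contact force between block_plane and the fingers below 0.1 N) or (linear speed of shoulder_plane above 0.6 m/s and contact force between shoulder_plane and the fingers below 0.1 N) or (linear speed of finger_plane above 0.6 m/s and contact force between finger_plane and the fingers below 0.1 N) or (linear speed of router_plane above 0.6 m/s and contact force between router_plane and the fingers below 0.1 N)).
It fails at once if the spare iron or the square in the tray is shifted more than 30 mm (distance of any of spare_iron_mid, square_mid from where it was at the start of the episode above 0.03 m).
It also fails if it takes over 128 s, if anything falls off the work surface, if the arm or the gripper's body presses on something with over 40 N, if the wrist force passes 120 N, or if a joint passes its speed limit or range.

## Working session

There is one attempt and no reset: what is moved stays moved. The work goes in short steps, Python scripts to look and compute and a tool call to move; the robot and the scene stay as the last step left them, time stands still between calls to the robot, and variables do not carry over. Pictures are saved under pics/ and viewed, and the job is handed in when it is done.

Besides the shell and the picture viewer there is one more tool, called after "Call:" by a JSON object that holds its "api" and its "payload", one argument or row to a line. jog_arm: Moves the arm, as the interface text tells. Its arguments: {"type":"object","properties":{"deltas":{"type":"array"},"squeeze":{"type":"number"}},"required":["deltas"]}

```bash
mkdir -p pics; ls; python3 - <<'E'
from station import arm, optics, order
import cv2,numpy as np
s=arm.observe();print({k:np.round(v,4).tolist() for k,v in s.items()})
for n in ["side","top","wrist"]:
    im=optics.camera(n);cv2.imwrite(f"pics/{n}0.png",im[:,:,::-1]);
    p=optics.camera_params(n);print(n,{k:np.round(v,4).tolist() for k,v in p.items()})
E
```

```text
pics
{'time_s': 0.0, 'q': [-82.6886, 19.1319, 2.2847, 84.0119, -0.7689, 76.966, -3.3512], 'qvel': [0.0315, 0.0275, -0.0164, -0.0363, -0.0221, 0.0017, 0.0281], 'effort': [-0.001, -65.6359, 1.3347, -40.3807, -0.0597, 0.045, 0.0002], 'tool_pos': [0.1461, 0.6329, 0.2216], 'eef_rot': [[-0.9744, 0.2249, -0.0003], [0.2249, 0.9744, -0.0016], [-0.0001, -0.0016, -1.0]], 'contact_force': [-0.6156, -1.0928, 0.3879], 'ft_torque': [0.0517, 0.046, -0.0065], 'finger_gap': 0.0873}
side {'fx': 353.4547, 'fy': 353.4547, 'cx': 251.4902, 'cy': 188.5859, 'world_to_cam': [[0.8943, -0.4474, 0.0086, -0.345], [0.296, 0.6059, 0.7384, -0.165], [-0.3355, -0.6578, 0.6743, -0.7845], [0.0, 0.0, 0.0, 1.0]]}
top {'fx': 395.6762, 'fy': 395.6762, 'cx': 252.4995, 'cy': 199.4626, 'world_to_cam': [[-0.0058, -1.0, -0.0031, -0.0053], [0.9958, -0.006, 0.0919, -0.3779], [-0.0919, -0.0026, 0.9958, -1.0487], [0.0, 0.0, 0.0, 1.0]]}
wrist {'fx': 285.9691, 'fy': 285.9691, 'cx': 257.157, 'cy': 195.9518, 'mount': [[-0.0, 0.96, 0.2799, 0.0771], [1.0, -0.0, 0.0001, -0.0002], [0.0001, 0.2799, -0.96, -0.1625], [0.0, 0.0, 0.0, 1.0]]}
```

View pics/top0.png

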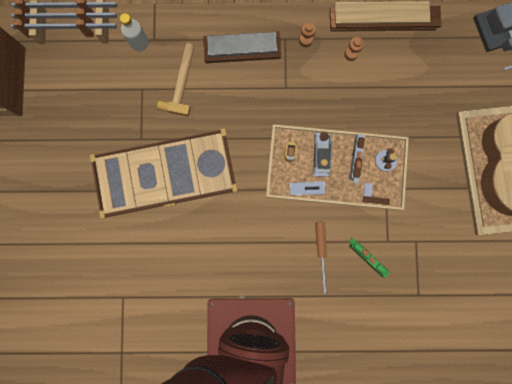

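View pics/side0.png

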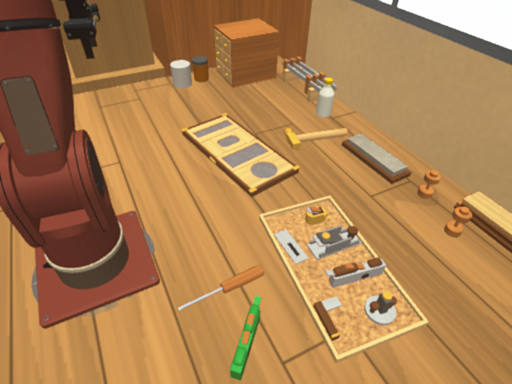

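View pics/wrist0.png

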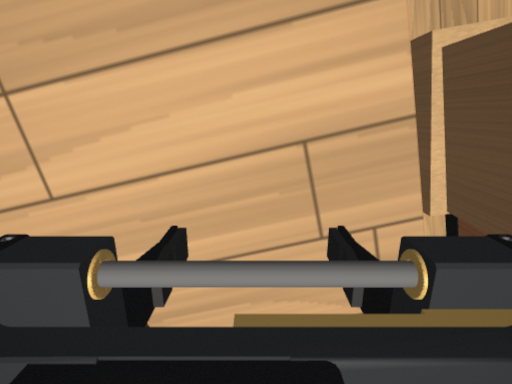

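```bash
cat > h.py <<'E'
import numpy as np, cv2
from station import arm, optics, order
def cam(name,T=None):
    p=optics.camera_params(name)
    if name=="wrist":
        s=arm.observe();M=np.eye(4);M[:3,:3]=s["eef_rot"];M[:3,3]=s["tool_pos"]
        W=np.linalg.inv(M@np.array(p["mount"]))
    else: W=np.array(p["world_to_cam"])
    return p["fx"],p["fy"],p["cx"],p["cy"],W
def proj(c,P):
    fx,fy,cx,cy,W=c;P=np.atleast_2d(P);q=P@W[:3,:3].T+W[:3,3]
    return np.c_[cx+fx*q[:,0]/-q[:,2],cy-fy*q[:,1]/-q[:,2]]
def unproj(c,uv,z):
    fx,fy,cx,cy,W=c;uv=np.atleast_2d(np.array(uv,float));d=np.c_[(uv[:,0]-cx)/fx,-(uv[:,1]-cy)/fy,-np.ones(len(uv))]
    R=W[:3,:3];o=-R.T@W[:3,3];D=d@R
    return o+D*((z-o[2])/D[:,2])[:,None]
E
python3 - <<'E'
from h import *
im=cv2.imread("pics/top0.png")
cv2.imwrite("pics/t_till.png",cv2.resize(im[120:225,85:245],None,fx=5,fy=5,interpolation=cv2.INTER_CUBIC))
cv2.imwrite("pics/t_tray.png",cv2.resize(im[115:215,260:415],None,fx=5,fy=5,interpolation=cv2.INTER_CUBIC))
E
```

```text
(no output)
```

View pics/t_till.png

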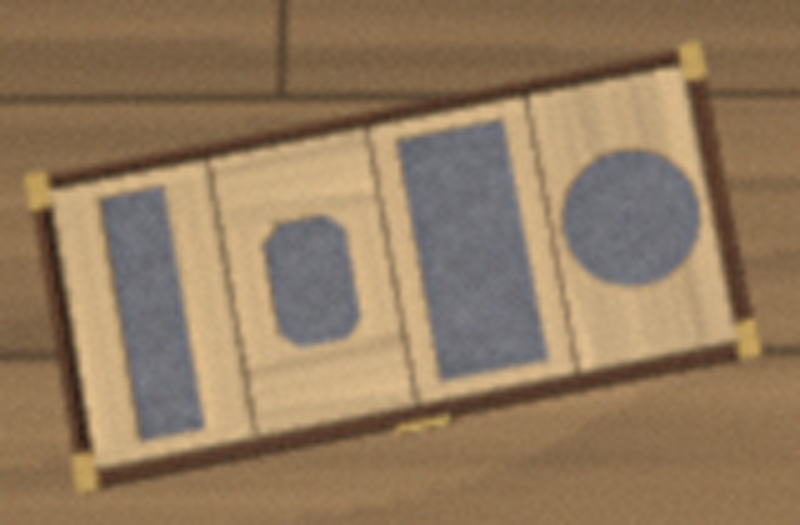

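View pics/t_tray.png

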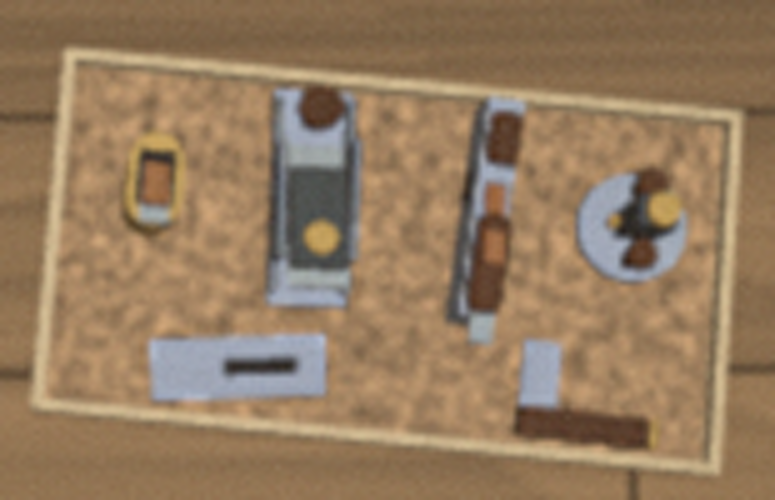

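```bash
python3 - <<'E'
from h import *
im=cv2.imread("pics/top0.png");c=cam("top")
sub=im[120:225,85:245].astype(int)
m=((sub[:,:,0]>sub[:,:,2]+3)).astype(np.uint8)
n,l,st,ce=cv2.connectedComponentsWithStats(m,connectivity=4)
pc=[]
for i in range(1,n):
    if st[i,4]>200:
        ys,xs=np.nonzero(l==i);P=unproj(c,np.c_[xs+85,ys+120],0.014)[:,:2]
        r=cv2.minAreaRect(P.astype(np.float32)*1000)
        ctr=P.mean(0);w,v=np.linalg.eigh(np.cov(P.T));pc.append(ctr)
        a=v[:,1]*np.sign(v[0,1])
        print(st[i,4],ctr.round(4),np.degrees(np.arctan2(a[1],a[0])).round(2),np.round(r,1) if 0 else r)
pc=np.array(pc);o=np.argsort(pc[:,1]);d=np.diff(pc[o],axis=0);print(np.linalg.norm(d,axis=1),np.degrees(np.arctan2(-d[:,0],d[:,1])))
z=lambda u,v:[u/5+260,v/5+115]
for nm,uv,h in [("finger",z(155,180),.03),("block front",z(300,90),.012),("block",z(317,200),.04),("sh front",z(505,98),.04),("sh back",z(478,318),.04),("shmid",z(492,215),.045),("router base",z(631,227),.015)]+[("traycorner",z(*q),.016) for q in [(68,50),(740,112),(716,470),(35,405)]]:
    print(nm,unproj(c,[uv],h)[0].round(4))
E
```

```text
888 [0.4616 0.1923] 10.61 ((461.63763427734375, 192.54312133789062), (129.53170776367188, 53.831695556640625), 11.155150413513184)
483 [0.4786 0.1058] -28.02 ((478.8486633300781, 105.06565856933594), (66.41515350341797, 65.5299072265625), 0.062418173998594284)
490 [0.4285 0.3662] 11.11 ((427.926513671875, 365.95892333984375), (129.76365661621094, 29.724288940429688), 10.910639762878418)
310 [0.4447 0.2791] 11.78 ((444.6552734375, 279.144775390625), (62.77384567260742, 39.26874542236328), 11.133013725280762)
[0.0881707  0.08839021 0.08864825] [11.08106735 11.08382919 10.47397977]
finger [ 0.5071 -0.112   0.03  ]
block front [ 0.5608 -0.1942  0.012 ]
block [ 0.4936 -0.1971  0.04  ]
sh front [ 0.5483 -0.2989  0.04  ]
sh back [ 0.4296 -0.2809  0.04  ]
shmid [ 0.4839 -0.2887  0.045 ]
router base [ 0.4827 -0.3721  0.015 ]
traycorner [ 0.5829 -0.0667  0.016 ]
traycorner [ 0.5459 -0.4337  0.016 ]
traycorner [ 0.3498 -0.4126  0.016 ]
traycorner [ 0.3872 -0.0468  0.016 ]
```

```bash
cat >> h.py <<'E'
from scipy.spatial.transform import Rotation as Ro
def go(x,y,z,yaw):
    """delta (deg, cm) for target TCP with tool straight down, tool-x world yaw in deg"""
    s=arm.observe();R=np.array(s["eef_rot"]);p=np.array(s["tool_pos"])
    a=np.radians(yaw);T=np.array([[np.cos(a),np.sin(a),0],[np.sin(a),-np.cos(a),0],[0,0,-1]])
    rv=Ro.from_matrix(R.T@T).as_rotvec(degrees=True);d=R.T@(np.array([x,y,z])-p)*100
    print("t",round(float(s["time_s"]),2),"tcp",p.round(4),"yaw",np.degrees(np.arctan2(R[1,0],R[0,0])).round(2),"q",np.round(s["q"],0),"gap",round(float(s["finger_gap"]),4),"F",np.round(s["contact_force"],1))
    print("delta",rv.round(2).tolist(),d.round(2).tolist())
E
python3 -c "
from h import *
go(.45,.25,.24,-169.1)"
```

```text
t 0.15 tcp [0.1461 0.633  0.2219] yaw 167.0 q [-83.  19.   2.  84.  -1.  77.  -3.] gap 0.0874 F [ 0.  -0.5 -0.8]
delta [-0.07, -0.01, -23.9] [-38.22, -30.49, -1.77]
```

Call:
{"api": "jog_arm", "payload": {
  "deltas": [
    [0, 0, -24, -38.2, -30.5, -1.8, 1],
    [0, 0, -24, -38.2, -30.5, -1.8, 1],
    [0, 0, -24, -38.2, -30.5, -1.8, 1],
    [0, 0, -24, -38.2, -30.5, -1.8, 1],
    [0, 0, -24, -38.2, -30.5, -1.8, 1]
  ]
}}

```text
time_s: 0.78
tool_pos: [0.3411, 0.3867, 0.2341]
eef_rot: [[-0.982, -0.191, -0.0], [-0.191, 0.982, 0.0], [-0.0, 0.0, -1.0]]
contact_force: [0.9, 1.1, 0.3]
finger_gap: 0.0872
```

```bash
python3 -c "
from h import *
go(.45,.25,.24,-169.1)"
```

```text
t 0.78 tcp [0.3411 0.3867 0.2341] yaw -169.0 q [-62.   3.   9. 102.  -0.  75.  48.] gap 0.0872 F [0.9 1.1 0.3]
delta [0.01, 0.0, 0.1] [-8.08, -15.49, -0.59]
```

Call:
{"api": "jog_arm", "payload": {
  "deltas": [
    [0, 0, 0, -8.1, -15.5, -0.6, 1],
    [0, 0, 0, -8.1, -15.5, -0.6, 1],
    [0, 0, 0, -8.1, -15.5, -0.6, 1],
    [0, 0, 0, -8.1, -15.5, -0.6, 1],
    [0, 0, 0, -8.1, -15.5, -0.6, 1]
  ]
}}

```text
time_s: 1.4
tool_pos: [0.4488, 0.2523, 0.2399]
eef_rot: [[-0.982, -0.191, -0.001], [-0.191, 0.982, 0.0], [0.001, 0.0, -1.0]]
contact_force: [0.4, 0.4, 0.4]
finger_gap: 0.0869
```

```bash
python3 -c "
from h import *
c=cam('wrist');im=optics.camera('wrist');cv2.imwrite('pics/w1.png',im[:,:,::-1])
B=np.array([[.4285,.3662,.014],[.4447,.2791,.014],[.4616,.1923,.014],[.4786,.1058,.014]])
print(proj(c,B).round(1))
go(.45,.25,.24,-169.1)
go(.43,-.22,.24,175)"
```

```text
[[340.9 172.3]
 [276.8 171.8]
 [212.7 171.8]
 [148.9 171.9]]
t 1.45 tcp [0.4484 0.2529 0.2398] yaw -168.91 q [-52.   2.  18. 102.  -1.  76.  68.] gap 0.087 F [-0.2  0.  -0.7]
delta [0.01, -0.04, 0.19] [-0.1, -0.31, -0.02]
t 1.45 tcp [0.4484 0.2529 0.2398] yaw -168.91 q [-52.   2.  18. 102.  -1.  76.  68.] gap 0.087 F [-0.2  0.  -0.7]
delta [0.0, -0.04, 16.09] [10.9, -46.05, -0.02]
```

View pics/w1.png

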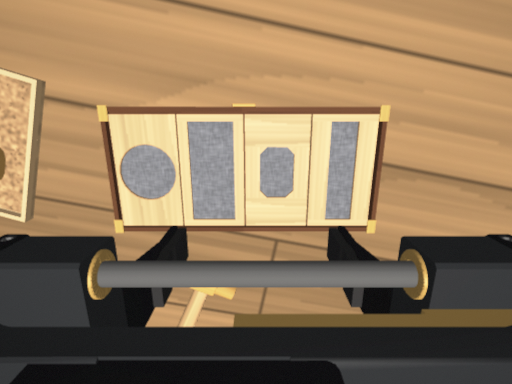

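Call:
{"api": "jog_arm", "payload": {
  "deltas": [
    [0, 0, 16, 11, -46, 0, 1],
    [0, 0, 16, 11, -46, 0, 1],
    [0, 0, 16, 11, -46, 0, 1],
    [0, 0, 16, 11, -46, 0, 1],
    [0, 0, 16, 11, -46, 0, 1]
  ]
}}

```text
time_s: 2.08
tool_pos: [0.4356, -0.0608, 0.2402]
eef_rot: [[-0.996, 0.084, 0.001], [0.084, 0.996, 0.0], [-0.001, 0.001, -1.0]]
contact_force: [1.3, -0.2, 0.7]
finger_gap: 0.0872
```

```bash
python3 -c "
from h import *
im=cv2.imread('pics/w1.png');import h
p=optics.camera_params('wrist')
M=np.eye(4);a=np.radians(-168.91);M[:3,:3]=[[np.cos(a),np.sin(a),0],[np.sin(a),-np.cos(a),0],[0,0,-1]];M[:3,3]=[.4484,.2529,.2398]
c=(p['fx'],p['fy'],p['cx'],p['cy'],np.linalg.inv(M@np.array(p['mount'])))
sub=im[105:235,105:385].astype(int);m=(sub[:,:,0]>sub[:,:,2]+3).astype(np.uint8)
n,l,st,ce=cv2.connectedComponentsWithStats(m,connectivity=4)
for i in range(1,n):
    if st[i,4]>300:
        ys,xs=np.nonzero(l==i);P=unproj(c,np.c_[xs+105,ys+105],0.014)[:,:2]
        print(st[i,4],P.mean(0).round(4),((P.max(0)+P.min(0))/2).round(4),cv2.minAreaRect(P.astype(np.float32)*1000))
go(.43,-.22,.24,175)"
```

```text
2951 [0.4576 0.1906] [0.4618 0.1911] ((461.5994873046875, 191.75875854492188), (132.98619079589844, 57.299991607666016), 11.089038848876953)
1655 [0.4255 0.3651] [0.4282 0.366 ] ((427.54833984375, 365.5089111328125), (132.998291015625, 32.351356506347656), 11.123109817504883)
1527 [0.4772 0.105 ] [0.4788 0.1052] ((479.1397399902344, 105.25045776367188), (71.95875549316406, 69.5877456665039), 53.38937759399414)
1079 [0.4431 0.2786] [0.445  0.2788] ((444.94036865234375, 279.0149841308594), (65.94476318359375, 42.55683898925781), 11.089675903320312)
t 2.08 tcp [ 0.4356 -0.0608  0.2402] yaw 175.18 q [-38. -10.  36. 111.   6.  77.  82.] gap 0.0872 F [ 1.3 -0.2  0.7]
delta [0.03, 0.03, 0.18] [-0.78, -15.91, 0.01]
```

Call:
{"api": "jog_arm", "payload": {
  "deltas": [
    [0, 0, 0, -3, -16, 0, 1],
    [0, 0, 0, -3, -16, 0, 1],
    [0, 0, 0, -3, -16, 0, 1],
    [0, 0, 0, -3, -16, 0, 1]
  ]
}}

```text
time_s: 2.58
tool_pos: [0.4519, -0.224, 0.2401]
eef_rot: [[-0.996, 0.09, -0.0], [0.09, 0.996, -0.001], [0.0, -0.001, -1.0]]
contact_force: [0.7, 1.7, 0.0]
finger_gap: 0.087
```

```bash
python3 -c "
from h import *
go(.46,-.22,.24,175)
c=cam('wrist');np.savez('w2.npz',W=c[4]);im=optics.camera('wrist');cv2.imwrite('pics/w2.png',im[:,:,::-1])
cv2.imwrite('pics/w2z.png',cv2.resize(im[60:240,90:400,::-1],None,fx=2.5,fy=2.5,interpolation=cv2.INTER_CUBIC))
"
```

```text
t 2.58 tcp [ 0.4519 -0.224   0.2401] yaw 174.86 q [-30.  -1.  52. 104.   1.  76. 107.] gap 0.087 F [0.7 1.7 0. ]
delta [-0.08, -0.01, -0.14] [-0.78, 0.47, 0.01]
```

View pics/w2z.png

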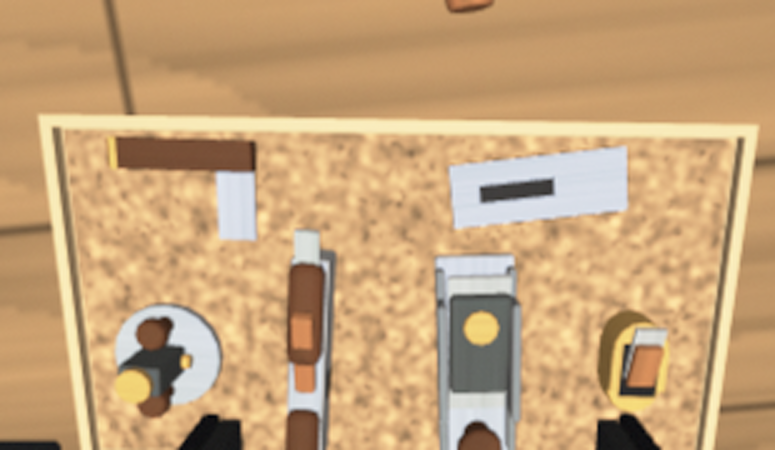

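Call:
{"api": "jog_arm", "payload": {
  "deltas": [
    [0, 0, 0, -10, -1, 0, 1],
    [0, 0, 0, -10, -1, 0, 1],
    [0, 0, 0, -10, -1, 0, 1]
  ]
}}

```text
time_s: 3.0
tool_pos: [0.5536, -0.2372, 0.2374]
eef_rot: [[-0.997, 0.081, -0.005], [0.081, 0.997, -0.001], [0.004, -0.002, -1.0]]
contact_force: [-1.2, -0.5, -0.8]
finger_gap: 0.087
```

```bash
python3 -c "
from h import *
go(.55,-.24,.24,175)
c=cam('wrist');np.savez('w3.npz',W=c[4]);im=optics.camera('wrist');cv2.imwrite('pics/w3.png',im[:,:,::-1])
cv2.imwrite('pics/w3z.png',cv2.resize(im[60:240,90:400,::-1],None,fx=2.5,fy=2.5,interpolation=cv2.INTER_CUBIC))
"
```

```text
t 3.0 tcp [ 0.5536 -0.2372  0.2374] yaw 175.35 q [-24.  19.  55.  92. -15.  78. 117.] gap 0.087 F [-1.2 -0.5 -0.8]
delta [-0.09, -0.25, 0.35] [0.34, -0.31, -0.26]
```

View pics/w3z.png

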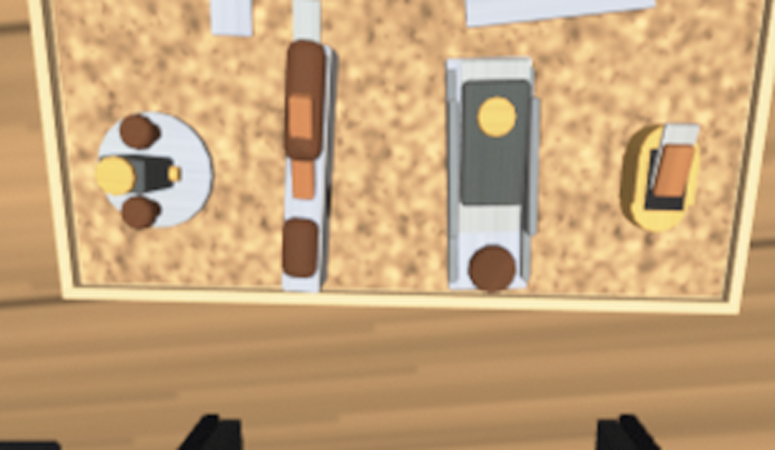

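```bash
cat > ov.py <<'E'
from h import *
def C(name):
    p=optics.camera_params('wrist');return (p['fx'],p['fy'],p['cx'],p['cy'],np.load(name)['W'])
def rect(l,w,z):
    return np.array([[l/2,w/2,z],[l/2,-w/2,z],[-l/2,-w/2,z],[-l/2,w/2,z]])
def circ(r,z,cx=0,cy=0):
    t=np.linspace(0,2*np.pi,40);return np.c_[cx+r*np.cos(t),cy+r*np.sin(t),0*t+z]
def stad(l,w,z):
    t=np.linspace(-np.pi/2,np.pi/2,20);r=w/2;a=np.c_[(l/2-r)+r*np.cos(t),r*np.sin(t),0*t+z];b=a.copy();b[:,:2]*=-1;return np.r_[a,b]
sh={"block":[rect(.12,.044,0),rect(.066,.044,.038)],
"shoulder":[rect(.12,.02,0),rect(.12,.02,.034),rect(.1,.02,.051)],
"finger":[stad(.054,.03,0),stad(.054,.03,.030)],
"router":[circ(.03,0.009),rect(.016,.022,.052),circ(.009,.038,.0195),circ(.009,.038,-.0195)]}
col=[(0,0,255),(0,255,0),(255,0,0),(255,255,0)]
def overlay(src,c,poses,out,crop,f,base=.006):
    u0,v0,u1,v1=crop;im=cv2.resize(cv2.imread(src)[v0:v1,u0:u1],None,fx=f,fy=f,interpolation=cv2.INTER_CUBIC)
    for n,(x,y,a) in poses.items():
        a=np.radians(a);R=np.array([[np.cos(a),-np.sin(a),0],[np.sin(a),np.cos(a),0],[0,0,1]])
        for k,P in enumerate(sh[n]):
            q=(proj(c,P@R.T+[x,y,base])-[u0-.5,v0-.5])*f-.5
            cv2.polylines(im,[q.round().astype(int)],True,col[k],1)
    cv2.imwrite(out,im)
E
python3 - <<'E'
from ov import *
c=C('w3.npz');Z=lambda *q:(np.array(q)+.5)/2.5-.5+[90,60]
for n,q,z in [("r base",(155,169),.015),("r k",(139,131),.044),("r k2",(140,211),.044),("s h1",(301.5,248),.057),("s h2",(305,100),.057),("s end",(301,290),.040),
 ("b far",(488,288),.008),("b near",(490,60),.008),("b cap",(496,143),.05),("f",(661,188),.036)]:
    print(n,unproj(c,[Z(*q)],z)[0].round(4))
P={"block":(.4965,-.194,-5),"shoulder":(.488,-.2885,-8),"finger":(.507,-.110,-5),"router":(.483,-.372,-5)}
overlay('pics/w3.png',c,P,'pics/o3.png',(90,60,400,240),2.5)
E
```

```text
r base [ 0.4829 -0.3708  0.015 ]
r k [ 0.4644 -0.3647  0.044 ]
r k2 [ 0.5018 -0.3713  0.044 ]
s h1 [ 0.5247 -0.2919  0.057 ]
s h2 [ 0.4576 -0.2818  0.057 ]
s end [ 0.5485 -0.2979  0.04  ]
b far [ 0.5621 -0.1995  0.008 ]
b near [ 0.4432 -0.192   0.008 ]
b cap [ 0.4837 -0.1953  0.05  ]
f [ 0.5122 -0.113   0.036 ]
```

View pics/o3.png

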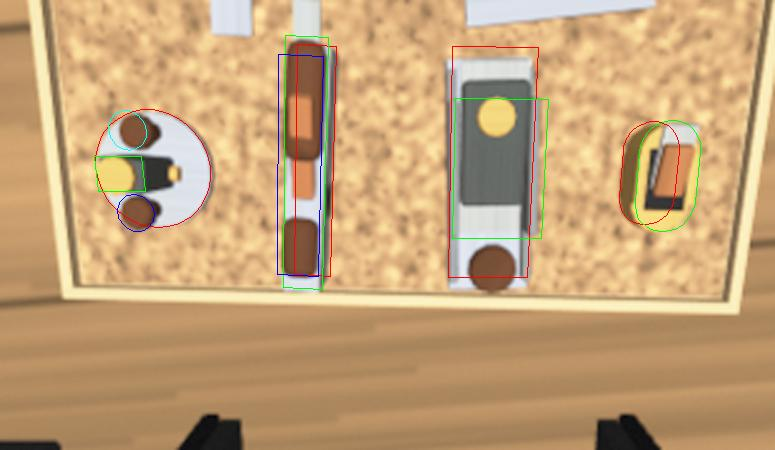

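```bash
python3 - <<'E'
from ov import *
c=C('w3.npz')
P={"block":(.5025,-.1952,-3.5),"shoulder":(.4885,-.288,-8.5),"finger":(.507,-.1105,-6),"router":(.4832,-.371,-10)}
overlay('pics/w3.png',c,P,'pics/o3.png',(90,60,400,240),2.5)
overlay('pics/top0.png',cam('top'),P,'pics/o3t.png',(260,115,415,215),5)
E
```

```text
(no output)
```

View pics/o3.png

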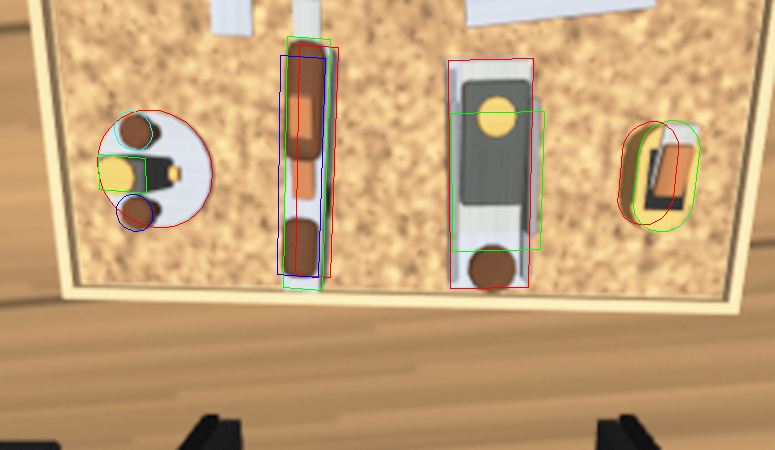

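View pics/o3t.png

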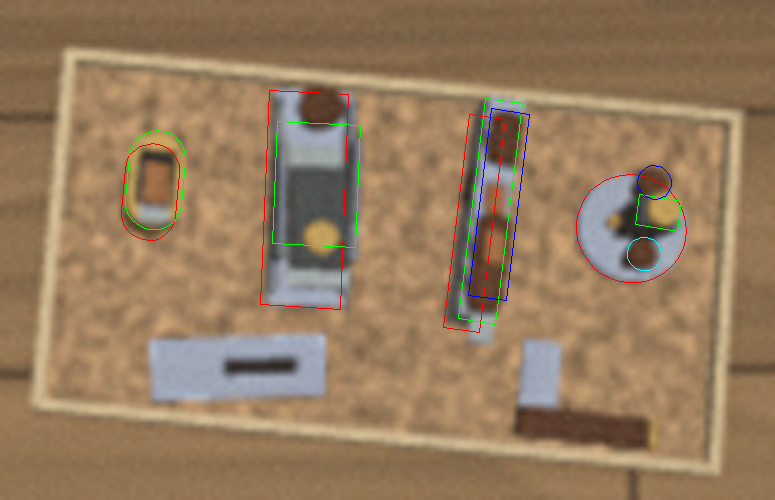

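```bash
python3 -c "
from h import *
go(.5025,-.196,.11,176.5)"
```

```text
t 3.05 tcp [ 0.5518 -0.2383  0.2382] yaw 175.22 q [-24.  18.  55.  92. -15.  78. 117.] gap 0.0872 F [ 0.4 -0.3  0. ]
delta [-0.05, -0.22, -1.28] [5.21, 3.82, 12.84]
```

Call:
{"api": "jog_arm", "payload": {
  "deltas": [
    [0, 0, -1.3, 2.6, 1.9, 6, 1],
    [0, 0, -1.3, 5.2, 3.8, 12.8, 1],
    [0, 0, -1.3, 5.2, 3.8, 12.8, 1],
    [0, 0, -1.3, 5.2, 3.8, 12.8, 1],
    [0, 0, -1.3, 5.2, 3.8, 12.8, 1]
  ]
}}

```text
time_s: 3.68
tool_pos: [0.5041, -0.1995, 0.1143]
eef_rot: [[-0.998, 0.064, 0.004], [0.064, 0.998, -0.001], [-0.004, -0.001, -1.0]]
contact_force: [-0.2, -0.5, 0.1]
finger_gap: 0.0872
```

```bash
python3 -c "
from h import *
go(.5025,-.196,.014,176.5)"
```

```text
t 3.67 tcp [ 0.5041 -0.1995  0.1143] yaw 176.31 q [-29.  16.  54. 109. -15.  62. 117.] gap 0.0872 F [-0.2 -0.5  0.1]
delta [-0.03, 0.21, -0.19] [0.21, 0.34, 10.03]
```

Call:
{"api": "jog_arm", "payload": {
  "deltas": [
    [0, 0, 0, 0, 0, 0, 1],
    [0, 0, 0, 0, 0, 0, 1]
  ]
}}

```text
time_s: 3.92
tool_pos: [0.5028, -0.1992, 0.1129]
eef_rot: [[-0.998, 0.065, 0.001], [0.065, 0.998, -0.001], [-0.001, -0.0, -1.0]]
contact_force: [0.4, -0.1, -0.5]
finger_gap: 0.0869
```

```bash
python3 -c "
from h import *
go(.5025,-.196,.014,176.5)"
```

```text
t 3.92 tcp [ 0.5028 -0.1992  0.1129] yaw 176.28 q [-29.  16.  54. 109. -15.  62. 117.] gap 0.0869 F [ 0.4 -0.1 -0.5]
delta [-0.03, 0.07, -0.22] [0.06, 0.32, 9.89]
```

Call:
{"api": "jog_arm", "payload": {
  "deltas": [
    [0, 0, 0, 0, 0.3, 3, 1],
    [0, 0, 0, 0, 0.3, 6, 1],
    [0, 0, 0, 0, 0.3, 8.5, 1],
    [0, 0, 0, 0, 0.3, 9.9, 1],
    [0, 0, 0, 0, 0.3, 9.9, 1]
  ]
}}

```text
time_s: 4.55
tool_pos: [0.5019, -0.1958, 0.0127]
eef_rot: [[-0.998, 0.065, -0.001], [0.065, 0.998, -0.0], [0.001, -0.0, -1.0]]
contact_force: [-0.3, 0.1, 1.1]
finger_gap: 0.0868
```

```bash
python3 -c "
from h import *
go(.5025,-.196,.014,176.5)
im=optics.camera('wrist');cv2.imwrite('pics/w4.png',im[:,:,::-1])"
```

```text
t 4.55 tcp [ 0.5019 -0.1958  0.0127] yaw 176.28 q [-23.  25.  48. 114. -23.  52. 123.] gap 0.0868 F [-0.3  0.1  1.1]
delta [-0.02, -0.07, -0.22] [-0.06, -0.01, -0.13]
```

View pics/w4.png

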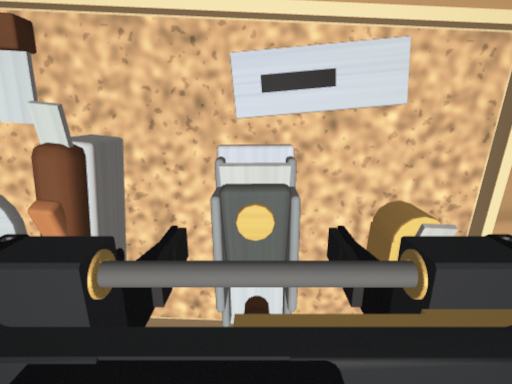

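Call:
{"api": "jog_arm", "payload": {
  "deltas": [
    [0, 0, 0, 0, 0, 0, -1],
    [0, 0, 0, 0, 0, 0, -1],
    [0, 0, 0, 0, 0, 0, -1],
    [0, 0, 0, 0, 0, 0, -1],
    [0, 0, 0, 0, 0, 0, -1]
  ],
  "squeeze": 35
}}

```text
time_s: 5.22
tool_pos: [0.5023, -0.1958, 0.0131]
eef_rot: [[-0.998, 0.064, 0.0], [0.064, 0.998, -0.0], [-0.0, -0.0, -1.0]]
contact_force: [-0.9, -3.6, -0.6]
finger_gap: 0.045
```

Call:
{"api": "jog_arm", "payload": {
  "deltas": [
    [0, 0, 0, 0, 0, 0, -1],
    [0, 0, 0, 0, 0, 0, -1],
    [0, 0, 0, 0, 0, -0.5, -1],
    [0, 0, 0, 0, 0, -1.5, -1],
    [0, 0, 0, 0, 0, -1.5, -1]
  ]
}}

```text
time_s: 5.85
tool_pos: [0.5028, -0.1957, 0.0289]
eef_rot: [[-0.998, 0.064, 0.001], [0.064, 0.998, -0.0], [-0.001, -0.0, -1.0]]
contact_force: [0.1, -0.7, -5.3]
finger_gap: 0.0437
```

```bash
python3 -c "
from h import *
go(.5025,-.196,.13,176.5)
im=optics.camera('side');cv2.imwrite('pics/s5.png',im[:,:,::-1])"
```

```text
t 5.85 tcp [ 0.5028 -0.1957  0.0289] yaw 176.31 q [-25.  23.  49. 113. -22.  53. 122.] gap 0.0437 F [ 0.1 -0.7 -5.3]
delta [-0.0, 0.07, -0.19] [0.02, -0.03, -10.11]
```

View pics/s5.png

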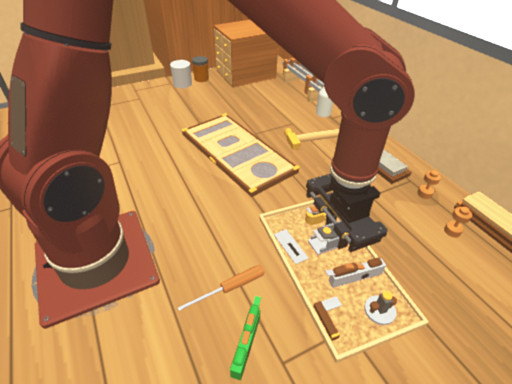

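Call:
{"api": "jog_arm", "payload": {
  "deltas": [
    [0, 0, 0, 0, 0, -3, -1],
    [0, 0, 0, 0, 0, -7, -1],
    [0, 0, 0, 0, 0, -10, -1],
    [0, 0, 0, 0, 0, -10, -1]
  ]
}}

```text
time_s: 6.4
tool_pos: [0.5036, -0.1959, 0.1297]
eef_rot: [[-0.998, 0.064, 0.004], [0.064, 0.998, 0.0], [-0.004, 0.0, -1.0]]
contact_force: [0.3, -0.6, -6.3]
finger_gap: 0.0438
```

```bash
python3 -c "
from h import *
go(.4615,.192,.13,-169)"
```

```text
t 6.4 tcp [ 0.5036 -0.1959  0.1297] yaw 176.32 q [-31.  15.  55. 108. -13.  64. 115.] gap 0.0438 F [ 0.3 -0.6 -6.3]
delta [-0.0, 0.22, -14.68] [6.69, 38.44, -0.04]
```

Call:
{"api": "jog_arm", "payload": {
  "deltas": [
    [0, 0, -1.5, 0.6, 3.5, 0, -1],
    [0, 0, -4, 1.5, 8.5, 0, -1],
    [0, 0, -6, 2.4, 13.5, 0, -1],
    [0, 0, -8, 3.3, 18.5, 0, -1],
    [0, 0, -10, 4.2, 23.5, 0, -1]
  ]
}}

```text
time_s: 7.02
tool_pos: [0.4741, 0.0433, 0.1266]
eef_rot: [[-0.994, -0.111, -0.002], [-0.111, 0.994, -0.0], [0.002, 0.0, -1.0]]
contact_force: [-0.2, 0.1, -4.9]
finger_gap: 0.044
```

```bash
python3 -c "
from h import *
go(.4615,.192,.13,-169)"
```

```text
t 7.03 tcp [0.4741 0.0433 0.1266] yaw -173.61 q [-55.   3.  46. 116.  -2.  62.  89.] gap 0.044 F [-0.2  0.1 -4.9]
delta [0.01, -0.09, -4.61] [-0.4, 14.92, -0.34]
```

Call:
{"api": "jog_arm", "payload": {
  "deltas": [
    [0, 0, -2, -0.1, 4.5, 0, -1],
    [0, 0, -3, -0.2, 9, 0, -1],
    [0, 0, -4.6, -0.4, 13, 0, -1],
    [0, 0, -4.6, -0.4, 14.9, 0, -1],
    [0, 0, -4.6, -0.4, 14.9, 0, -1]
  ]
}}

```text
time_s: 7.65
tool_pos: [0.4627, 0.1912, 0.1273]
eef_rot: [[-0.982, -0.191, -0.001], [-0.191, 0.982, -0.001], [0.001, -0.001, -1.0]]
contact_force: [0.0, -1.0, -5.2]
finger_gap: 0.0435
```

Call:
{"api": "jog_arm", "payload": {
  "deltas": [
    [0, 0, 0, 0, 0, 0, -1],
    [0, 0, 0, 0, 0, 0, -1]
  ]
}}

```text
time_s: 7.9
tool_pos: [0.4634, 0.1889, 0.128]
eef_rot: [[-0.982, -0.187, -0.0], [-0.187, 0.982, -0.0], [0.0, -0.0, -1.0]]
contact_force: [0.9, 0.8, -5.6]
finger_gap: 0.0435
```

```bash
python3 -c "
from h import *
go(.4615,.192,.03,-169)
im=optics.camera('wrist');cv2.imwrite('pics/w6.png',im[:,:,::-1])"
```

```text
t 7.9 tcp [0.4634 0.1889 0.128 ] yaw -169.21 q [-63.   6.  39. 113.  -4.  62.  78.] gap 0.0435 F [ 0.9  0.8 -5.6]
delta [-0.01, -0.01, -0.21] [0.12, 0.35, 9.8]
```

View pics/w6.png

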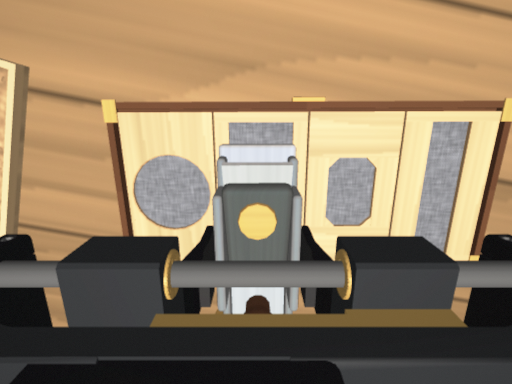

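Call:
{"api": "jog_arm", "payload": {
  "deltas": [
    [0, 0, -0.2, 0.1, 0.3, 3, -1],
    [0, 0, -0.2, 0.1, 0.3, 6, -1],
    [0, 0, -0.2, 0.1, 0.3, 8.5, -1],
    [0, 0, -0.2, 0.1, 0.3, 9.4, -1],
    [0, 0, -0.2, 0.1, 0.3, 9.4, -1]
  ]
}}

```text
time_s: 8.57
tool_pos: [0.4617, 0.1925, 0.0341]
eef_rot: [[-0.981, -0.192, -0.0], [-0.192, 0.981, -0.0], [0.0, -0.0, -1.0]]
contact_force: [0.8, -0.2, -5.3]
finger_gap: 0.0439
```

Call:
{"api": "jog_arm", "payload": {
  "deltas": [
    [0, 0, 0, 0, 0, 0, -1],
    [0, 0, 0, 0, 0, 0, -1]
  ]
}}

```text
time_s: 8.82
tool_pos: [0.4622, 0.1933, 0.0349]
eef_rot: [[-0.981, -0.193, 0.001], [-0.193, 0.981, 0.001], [-0.001, 0.001, -1.0]]
contact_force: [-1.0, 0.7, -5.3]
finger_gap: 0.0441
```

```bash
python3 -c "
from h import *
go(.4615,.192,.021,-169)
im=optics.camera('wrist');cv2.imwrite('pics/w7.png',im[:,:,::-1])"
```

```text
t 8.82 tcp [0.4622 0.1933 0.0349] yaw -168.89 q [-61.  15.  37. 118. -11.  51.  84.] gap 0.0441 F [-1.   0.7 -5.3]
delta [0.05, 0.08, 0.11] [0.09, -0.12, 1.39]
```

View pics/w7.png

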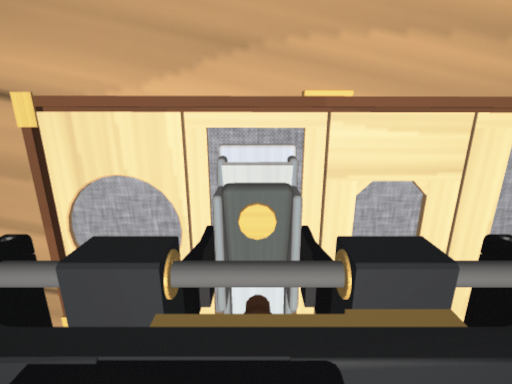

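Call:
{"api": "jog_arm", "payload": {
  "deltas": [
    [0, 0, 0, 0.05, -0.1, 0.4, -1],
    [0, 0, 0, 0.05, -0.1, 0.8, -1],
    [0, 0, 0, 0.05, -0.1, 1.1, -1],
    [0, 0, 0, 0.05, -0.1, 1.3, -1],
    [0, 0, 0, 0.05, -0.1, 1.4, -1]
  ]
}}

```text
time_s: 9.5
tool_pos: [0.4612, 0.1917, 0.021]
eef_rot: [[-0.981, -0.192, -0.001], [-0.192, 0.981, 0.0], [0.001, 0.001, -1.0]]
contact_force: [-11.5, -4.3, 26.8]
finger_gap: 0.0437
```

```bash
python3 -c "
from h import *
go(.4615,.192,.021,-169)"
```

```text
t 9.5 tcp [0.4612 0.1917 0.021 ] yaw -168.91 q [-60.  16.  37. 118. -13.  50.  85.] gap 0.0437 F [-11.5  -4.3  26.8]
delta [0.03, -0.07, 0.09] [-0.04, 0.02, 0.0]
```

Call:
{"api": "jog_arm", "payload": {
  "deltas": [
    [0, 0, 0, 0, 0, -0.05, -1],
    [0, 0, 0, 0, 0, -0.05, 0.5],
    [0, 0, 0, 0, 0, -0.05, 0.5],
    [0, 0, 0, 0, 0, -0.05, 0.5],
    [0, 0, 0, 0, 0, -0.05, 0.5]
  ]
}}

```text
time_s: 10.12
tool_pos: [0.4614, 0.1919, 0.0206]
eef_rot: [[-0.981, -0.193, 0.0], [-0.193, 0.981, -0.0], [-0.0, -0.0, -1.0]]
contact_force: [-0.5, -0.3, -0.6]
finger_gap: 0.0646
```

```bash
python3 -c "
from h import *
go(.4615,.192,.13,-169)"
```

```text
t 10.12 tcp [0.4614 0.1919 0.0206] yaw -168.9 q [-60.  16.  37. 118. -13.  49.  85.] gap 0.0646 F [-0.5 -0.3 -0.6]
delta [-0.0, 0.01, 0.1] [-0.01, 0.01, -10.94]
```

Call:
{"api": "jog_arm", "payload": {
  "deltas": [
    [0, 0, 0, 0, 0, -2, 0.5],
    [0, 0, 0, 0, 0, -6, 0.5],
    [0, 0, 0, 0, 0, -11, 0.5],
    [0, 0, 0, 0, 0, -11, 0.5]
  ]
}}

```text
time_s: 10.62
tool_pos: [0.4635, 0.1929, 0.1341]
eef_rot: [[-0.981, -0.192, 0.005], [-0.192, 0.981, 0.004], [-0.006, 0.003, -1.0]]
contact_force: [-0.4, -0.0, -0.4]
finger_gap: 0.0655
```

```bash
python3 -c "
from h import *
im=optics.camera('wrist');cv2.imwrite('pics/w8.png',im[:,:,::-1])
go(.4885,-.288,.13,171.5)"
```

```text
t 10.68 tcp [0.4622 0.1925 0.1321] yaw -168.89 q [-65.   6.  39. 113.  -4.  63.  78.] gap 0.0649 F [-0.   0.2 -0.1]
delta [0.15, 0.14, 19.62] [6.69, -47.66, 0.08]
```

View pics/w8.png

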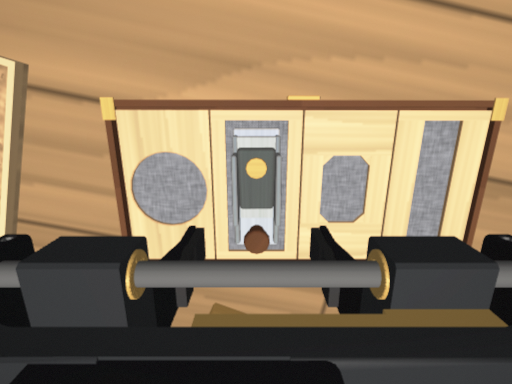

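Call:
{"api": "jog_arm", "payload": {
  "deltas": [
    [0, 0, 2, 0.7, -5, 0, 0.15],
    [0, 0, 4, 1.4, -10, 0, 0.15],
    [0, 0, 6, 2.1, -15, 0, 0.15],
    [0, 0, 8, 2.8, -20, 0, 0.15],
    [0, 0, 10, 3.5, -25, 0, 0.15]
  ]
}}

```text
time_s: 11.3
tool_pos: [0.4743, -0.0617, 0.1296]
eef_rot: [[-1.0, -0.018, -0.001], [-0.018, 1.0, -0.0], [0.001, -0.0, -1.0]]
contact_force: [-0.2, 0.6, -0.7]
finger_gap: 0.0505
```

```bash
python3 -c "
from h import *
go(.4885,-.288,.13,171.5)"
```

```text
t 11.3 tcp [ 0.4743 -0.0617  0.1296] yaw -178.94 q [-49.   3.  53. 116.  -3.  62.  97.] gap 0.0505 F [-0.2  0.6 -0.7]
delta [-0.01, -0.07, 9.56] [-1.01, -22.65, -0.04]
```

Call:
{"api": "jog_arm", "payload": {
  "deltas": [
    [0, 0, 3, -0.2, -5, 0, 0.15],
    [0, 0, 5, -0.4, -10, 0, 0.15],
    [0, 0, 7, -0.7, -15, 0, 0.15],
    [0, 0, 9.6, -1, -20, 0, 0.15],
    [0, 0, 9.6, -1, -22.6, 0, 0.15]
  ]
}}

```text
time_s: 11.92
tool_pos: [0.4882, -0.2887, 0.1292]
eef_rot: [[-0.989, 0.151, -0.002], [0.151, 0.989, -0.001], [0.002, -0.002, -1.0]]
contact_force: [-1.1, 0.1, -0.6]
finger_gap: 0.0502
```

Call:
{"api": "jog_arm", "payload": {
  "deltas": [
    [0, 0, 0, 0, 0, 0, 0.15],
    [0, 0, 0, 0, 0, 0, 0.15]
  ]
}}

```text
time_s: 12.18
tool_pos: [0.4891, -0.2851, 0.1296]
eef_rot: [[-0.989, 0.147, -0.002], [0.147, 0.989, 0.001], [0.002, 0.0, -1.0]]
contact_force: [-0.3, -0.4, 0.2]
finger_gap: 0.05
```

```bash
python3 -c "
from h import *
go(.4885,-.288,.014,171.5)
im=optics.camera('wrist');cv2.imwrite('pics/w9.png',im[:,:,::-1])"
```

```text
t 12.18 tcp [ 0.4891 -0.2851  0.1296] yaw 171.52 q [-22.  21.  58. 105. -19.  66. 124.] gap 0.05 F [-0.3 -0.4  0.2]
delta [0.02, -0.1, 0.02] [-0.01, -0.3, 11.56]
```

View pics/w9.png

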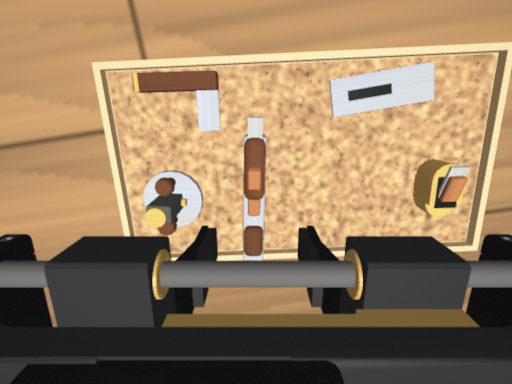

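Call:
{"api": "jog_arm", "payload": {
  "deltas": [
    [0, 0, 0, 0, -0.3, 3, 0.15],
    [0, 0, 0, 0, -0.3, 6, 0.15],
    [0, 0, 0, 0, -0.3, 9, 0.15],
    [0, 0, 0, 0, -0.3, 11.5, 0.15],
    [0, 0, 0, 0, -0.3, 11.5, 0.15]
  ]
}}

```text
time_s: 12.85
tool_pos: [0.4882, -0.287, 0.0141]
eef_rot: [[-0.989, 0.146, -0.003], [0.146, 0.989, 0.002], [0.003, 0.001, -1.0]]
contact_force: [0.3, 0.7, -0.5]
finger_gap: 0.0501
```

```bash
python3 -c "
from h import *
go(.4885,-.288,.014,171.5)
im=optics.camera('wrist');cv2.imwrite('pics/w10.png',im[:,:,::-1])"
```

```text
t 12.85 tcp [ 0.4882 -0.287   0.0141] yaw 171.6 q [-15.  30.  51. 110. -28.  54. 131.] gap 0.0501 F [ 0.3  0.7 -0.5]
delta [0.06, -0.18, 0.1] [-0.05, -0.1, 0.01]
```

View pics/w10.png

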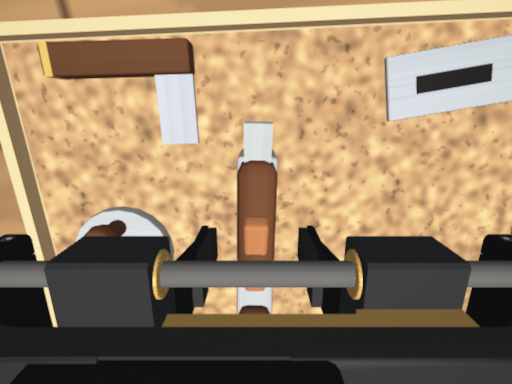

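Call:
{"api": "jog_arm", "payload": {
  "deltas": [
    [0, 0, 0, 0, 0, 0, -1],
    [0, 0, 0, 0, 0, 0, -1],
    [0, 0, 0, 0, 0, 0, -1],
    [0, 0, 0, 0, 0, 0, -1],
    [0, 0, 0, 0, 0, 0, -1]
  ]
}}

```text
time_s: 13.52
tool_pos: [0.4893, -0.2888, 0.0159]
eef_rot: [[-0.989, 0.148, 0.0], [0.148, 0.989, 0.0], [-0.0, 0.001, -1.0]]
contact_force: [0.1, 2.7, 5.3]
finger_gap: 0.0198
```

Call:
{"api": "jog_arm", "payload": {
  "deltas": [
    [0, 0, 0, 0, 0, 0, -1],
    [0, 0, 0, 0, 0, -1, -1],
    [0, 0, 0, 0, 0, -4, -1],
    [0, 0, 0, 0, 0, -8, -1],
    [0, 0, 0, 0, 0, -11, -1]
  ]
}}

```text
time_s: 14.15
tool_pos: [0.4887, -0.2894, 0.1271]
eef_rot: [[-0.989, 0.148, 0.0], [0.148, 0.989, -0.0], [-0.0, -0.0, -1.0]]
contact_force: [1.0, 0.4, -4.1]
finger_gap: 0.0197
```

```bash
python3 -c "
from h import *
go(.428,.3657,.13,-169)
im=optics.camera('wrist');cv2.imwrite('pics/w11.png',im[:,:,::-1])"
```

```text
t 14.15 tcp [ 0.4887 -0.2894  0.1271] yaw 171.47 q [-22.  21.  59. 105. -20.  65. 125.] gap 0.0197 F [ 1.   0.4 -4.1]
delta [-0.03, 0.0, -19.53] [15.72, 63.88, -0.32]
```

View pics/w11.png

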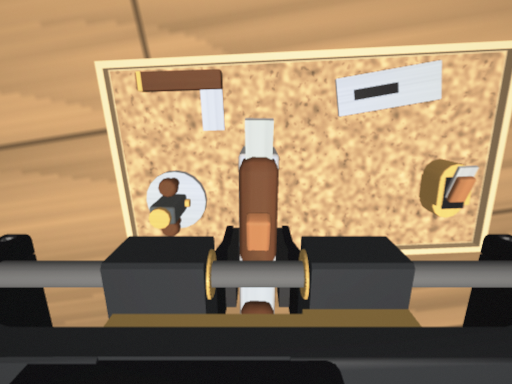

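Call:
{"api": "jog_arm", "payload": {
  "deltas": [
    [0, 0, -1, 0.9, 3.5, 0, -1],
    [0, 0, -3, 2.1, 8.5, 0, -1],
    [0, 0, -4, 3.3, 13.5, 0, -1],
    [0, 0, -6, 4.5, 18.5, -0.3, -1],
    [0, 0, -7, 5.8, 23.5, -0.3, -1]
  ]
}}

```text
time_s: 14.82
tool_pos: [0.4658, -0.0465, 0.1284]
eef_rot: [[-1.0, 0.025, 0.0], [0.025, 1.0, 0.0], [-0.0, 0.0, -1.0]]
contact_force: [1.1, 0.4, -4.1]
finger_gap: 0.0199
```

Call:
{"api": "jog_arm", "payload": {
  "deltas": [
    [0, 0, -1.5, 0.9, 5, 0, -1],
    [0, 0, -3, 1.5, 10, 0, -1],
    [0, 0, -4.5, 1.9, 15, 0, -1],
    [0, 0, -6, 2.4, 20, 0, -1],
    [0, 0, -8, 2.9, 25, 0, -1]
  ]
}}

```text
time_s: 15.45
tool_pos: [0.4434, 0.2038, 0.1283]
eef_rot: [[-0.993, -0.114, -0.0], [-0.114, 0.993, -0.0], [0.0, 0.0, -1.0]]
contact_force: [1.0, -0.1, -3.7]
finger_gap: 0.0196
```

```bash
python3 -c "
from h import *
go(.428,.3657,.13,-169)"
```

```text
t 15.45 tcp [0.4434 0.2038 0.1283] yaw -173.46 q [-71.   4.  44. 115.  -3.  62.  71.] gap 0.0196 F [ 1.  -0.1 -3.7]
delta [0.0, -0.01, -4.46] [-0.31, 16.26, -0.17]
```

Call:
{"api": "jog_arm", "payload": {
  "deltas": [
    [0, 0, -2, -0.1, 5, 0, -1],
    [0, 0, -3, -0.2, 9, 0, -1],
    [0, 0, -4.5, -0.3, 13, 0, -1],
    [0, 0, -4.5, -0.3, 16, 0, -1],
    [0, 0, -4.5, -0.3, 16.2, 0, -1]
  ]
}}

```text
time_s: 16.08
tool_pos: [0.4274, 0.366, 0.1277]
eef_rot: [[-0.981, -0.194, -0.0], [-0.194, 0.981, -0.001], [0.001, -0.001, -1.0]]
contact_force: [-1.2, 0.3, -4.1]
finger_gap: 0.0196
```

Call:
{"api": "jog_arm", "payload": {
  "deltas": [
    [0, 0, 0, 0, 0, 3, -1],
    [0, 0, 0, 0, 0, 6, -1],
    [0, 0, 0, 0, 0, 9, -1],
    [0, 0, 0, 0, 0, 9, -1],
    [0, 0, 0, 0, 0, 9, -1]
  ]
}}

```text
time_s: 16.7
tool_pos: [0.4293, 0.3637, 0.0395]
eef_rot: [[-0.982, -0.19, 0.001], [-0.19, 0.982, 0.0], [-0.001, 0.0, -1.0]]
contact_force: [0.3, -0.6, -3.8]
finger_gap: 0.0196
```

```bash
python3 -c "
from h import *
go(.428,.3657,.0235,-169)
im=optics.camera('wrist');cv2.imwrite('pics/w12.png',im[:,:,::-1])"
```

```text
t 16.7 tcp [0.4293 0.3637 0.0395] yaw -169.04 q [-75.  21.  36. 109. -15.  54.  69.] gap 0.0196 F [ 0.3 -0.6 -3.8]
delta [0.0, 0.04, -0.04] [0.09, 0.22, 1.6]
```

View pics/w12.png

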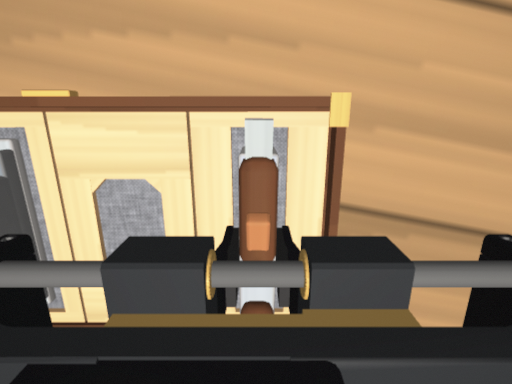

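Call:
{"api": "jog_arm", "payload": {
  "deltas": [
    [0, 0, 0, 0.1, 0.2, 0.5, -1],
    [0, 0, 0, 0.1, 0.2, 0.9, -1],
    [0, 0, 0, 0.1, 0.2, 1.2, -1],
    [0, 0, 0, 0.1, 0.2, 1.35, -1],
    [0, 0, 0, 0.1, 0.2, 1.5, -1]
  ]
}}

```text
time_s: 17.38
tool_pos: [0.4272, 0.3657, 0.0239]
eef_rot: [[-0.982, -0.191, -0.0], [-0.191, 0.982, -0.0], [0.0, 0.0, -1.0]]
contact_force: [-5.7, -3.6, 14.8]
finger_gap: 0.0197
```

```bash
python3 -c "
from h import *
go(.428,.3657,.0235,-169)"
```

```text
t 17.38 tcp [0.4272 0.3657 0.0239] yaw -169.0 q [-74.  23.  35. 110. -16.  53.  70.] gap 0.0197 F [-5.7 -3.6 14.8]
delta [0.0, -0.02, -0.0] [-0.08, -0.01, 0.04]
```

Seated (15 N). Release and rise.

Call:
{"api": "jog_arm", "payload": {
  "deltas": [
    [0, 0, 0, 0, 0, 0, -0.1],
    [0, 0, 0, 0, 0, 0, -0.1],
    [0, 0, 0, 0, 0, 0, -0.1],
    [0, 0, 0, 0, 0, 0, -0.1]
  ]
}}

```text
time_s: 17.88
tool_pos: [0.4272, 0.3658, 0.0236]
eef_rot: [[-0.982, -0.191, 0.0], [-0.191, 0.982, 0.0], [-0.0, 0.0, -1.0]]
contact_force: [-0.2, -0.7, 0.1]
finger_gap: 0.0383
```

Call:
{"api": "jog_arm", "payload": {
  "deltas": [
    [0, 0, 0, 0, 0, -2, -0.1],
    [0, 0, 0, 0, 0, -6, -0.1],
    [0, 0, 0, 0, 0, -11, -0.1],
    [0, 0, 0, 0, 0, -11, -0.1]
  ]
}}

```text
time_s: 18.38
tool_pos: [0.4294, 0.3673, 0.1387]
eef_rot: [[-0.982, -0.19, 0.005], [-0.19, 0.982, 0.006], [-0.006, 0.005, -1.0]]
contact_force: [0.6, -0.2, -0.4]
finger_gap: 0.039
```

```bash
python3 -c "
from h import *
im=optics.camera('wrist');cv2.imwrite('pics/w13.png',im[:,:,::-1])
go(.507,-.111,.13,174)"
```

```text
t 18.43 tcp [0.4283 0.3667 0.1364] yaw -169.0 q [-78.  14.  38. 104. -10.  65.  65.] gap 0.0391 F [-0.1  1.  -0.4]
delta [0.22, 0.15, 17.0] [1.38, -48.4, 0.47]
```

View pics/w13.png

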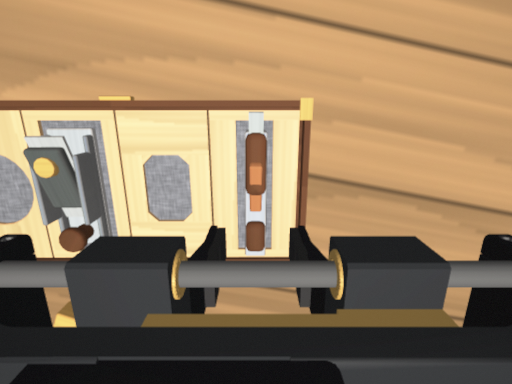

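Call:
{"api": "jog_arm", "payload": {
  "deltas": [
    [0, 0, 2, 0.2, -5, 0, 0.35],
    [0, 0, 4, 0.4, -10, 0, 0.35],
    [0, 0, 6, 0.6, -15, 0, 0.35],
    [0, 0, 8, 0.8, -20, 0, 0.35],
    [0, 0, 10, 1, -25, 0, 0.35]
  ]
}}

```text
time_s: 19.05
tool_pos: [0.4646, 0.1166, 0.1331]
eef_rot: [[-1.0, -0.016, -0.001], [-0.016, 1.0, -0.0], [0.001, -0.0, -1.0]]
contact_force: [0.4, 0.4, 0.4]
finger_gap: 0.0588
```

```bash
python3 -c "
from h import *
go(.507,-.111,.12,174)"
```

```text
t 19.05 tcp [0.4646 0.1166 0.1331] yaw -179.06 q [-67.   3.  49. 115.  -2.  63.  74.] gap 0.0588 F [0.4 0.4 0.4]
delta [-0.01, -0.05, 6.94] [-3.87, -22.83, 1.31]
```

Call:
{"api": "jog_arm", "payload": {
  "deltas": [
    [0, 0, 2, -0.8, -5, 0.3, 0.35],
    [0, 0, 4, -1.6, -10, 0.6, 0.35],
    [0, 0, 6, -2.5, -15, 0.9, 0.35],
    [0, 0, 7, -3.3, -20, 1.3, 0.35],
    [0, 0, 7, -3.9, -22.8, 1.3, 0.35]
  ]
}}

```text
time_s: 19.68
tool_pos: [0.5072, -0.1116, 0.12]
eef_rot: [[-0.994, 0.107, -0.001], [0.107, 0.994, -0.001], [0.001, -0.001, -1.0]]
contact_force: [-0.3, -0.0, -0.4]
finger_gap: 0.0588
```

Call:
{"api": "jog_arm", "payload": {
  "deltas": [
    [0, 0, 0, 0, 0, 0, 0.35],
    [0, 0, 0, 0, 0, 0, 0.35],
    [0, 0, 0, 0, 0, 0, 0.35]
  ]
}}

```text
time_s: 20.05
tool_pos: [0.5079, -0.1074, 0.1204]
eef_rot: [[-0.995, 0.103, -0.0], [0.103, 0.995, 0.001], [0.0, 0.001, -1.0]]
contact_force: [0.4, 0.2, 0.6]
finger_gap: 0.0584
```

```bash
python3 -c "
from ov import *
c=cam('wrist');im=optics.camera('wrist');cv2.imwrite('pics/w14.png',im[:,:,::-1])
overlay('pics/w14.png',c,{'finger':(.507,-.111,-6)},'pics/o14.png',(130,60,400,260),2.5)
go(.507,-.111,.013,174)"
```

```text
t 20.1 tcp [ 0.508  -0.1074  0.1205] yaw 174.12 q [-45.  13.  59. 111. -13.  62. 104.] gap 0.0587 F [-0.7  0.1  0.9]
delta [0.04, -0.01, 0.12] [0.06, -0.37, 10.75]
```

View pics/o14.png

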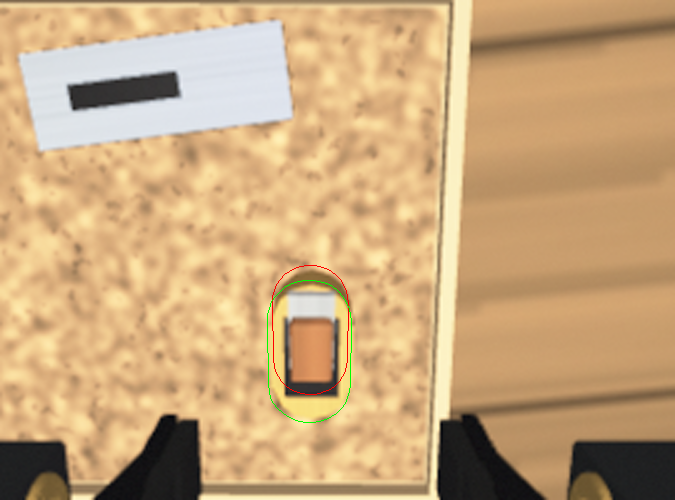

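Call:
{"api": "jog_arm", "payload": {
  "deltas": [
    [0, 0, 0, 0, -0.35, 3, 0.35],
    [0, 0, 0, 0, -0.35, 6, 0.35],
    [0, 0, 0, 0, -0.35, 9, 0.35],
    [0, 0, 0, 0, -0.35, 10.8, 0.35],
    [0, 0, 0, 0, -0.35, 10.8, 0.35]
  ]
}}

```text
time_s: 20.72
tool_pos: [0.507, -0.1119, 0.0119]
eef_rot: [[-0.995, 0.104, -0.002], [0.104, 0.995, -0.0], [0.002, -0.0, -1.0]]
contact_force: [-0.1, -0.2, 0.9]
finger_gap: 0.0584
```

Call:
{"api": "jog_arm", "payload": {
  "deltas": [
    [0, 0, 0, 0, 0, 0, -1],
    [0, 0, 0, 0, 0, 0, -1],
    [0, 0, 0, 0, 0, 0, -1],
    [0, 0, 0, 0, 0, 0, -1],
    [0, 0, 0, 0, 0, 0, -1]
  ],
  "squeeze": 25
}}

```text
time_s: 21.35
tool_pos: [0.5081, -0.1118, 0.013]
eef_rot: [[-0.995, 0.104, 0.001], [0.104, 0.995, 0.001], [-0.001, 0.001, -1.0]]
contact_force: [-0.7, 2.8, 6.4]
finger_gap: 0.03
```

```bash
python3 -c "
from h import *
im=optics.camera('wrist');cv2.imwrite('pics/w15.png',im[:,:,::-1])
go(.507,-.111,.013,174)"
```

```text
t 21.4 tcp [ 0.5081 -0.1119  0.013 ] yaw 174.02 q [-36.  24.  52. 116. -24.  51. 113.] gap 0.0298 F [-1.1  2.8  5.8]
delta [0.05, 0.03, 0.02] [0.12, 0.08, 0.0]
```

View pics/w15.png

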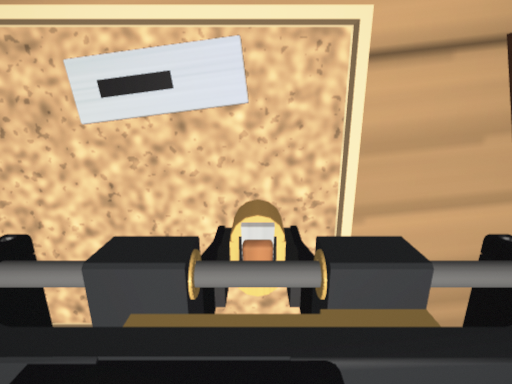

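Call:
{"api": "jog_arm", "payload": {
  "deltas": [
    [0, 0, 0, 0, 0, -1, -1],
    [0, 0, 0, 0, 0, -4, -1],
    [0, 0, 0, 0, 0, -8, -1],
    [0, 0, 0, 0, 0, -11, -1],
    [0, 0, 0, 0, 0, -11, -1]
  ]
}}

```text
time_s: 22.02
tool_pos: [0.5089, -0.1127, 0.1246]
eef_rot: [[-0.995, 0.105, 0.004], [0.105, 0.995, 0.001], [-0.004, 0.001, -1.0]]
contact_force: [-0.0, -0.1, -3.2]
finger_gap: 0.0298
```

```bash
python3 -c "
from h import *
go(.4448,.279,.125,-169)"
```

```text
t 22.02 tcp [ 0.5089 -0.1127  0.1246] yaw 173.99 q [-45.  13.  60. 111. -13.  63. 104.] gap 0.0298 F [-0.  -0.1 -3.2]
delta [0.03, 0.22, -17.01] [10.48, 38.29, -0.04]
```

Call:
{"api": "jog_arm", "payload": {
  "deltas": [
    [0, 0, -2, 1, 4, 0, -1],
    [0, 0, -4, 2.4, 9, 0, -1],
    [0, 0, -6, 3.8, 14, 0, -1],
    [0, 0, -8, 5.2, 19, 0, -1],
    [0, 0, -11, 6.6, 24, 0, -1]
  ]
}}

```text
time_s: 22.65
tool_pos: [0.4659, 0.1346, 0.1217]
eef_rot: [[-0.996, -0.089, -0.001], [-0.089, 0.996, -0.0], [0.001, -0.0, -1.0]]
contact_force: [1.2, -0.0, -0.9]
finger_gap: 0.0299
```

```bash
python3 -c "
from h import *
go(.4448,.279,.125,-169)"
```

```text
t 22.65 tcp [0.4659 0.1346 0.1217] yaw -174.91 q [-70.   5.  52. 116.  -4.  62.  79.] gap 0.0299 F [ 1.2 -0.  -0.9]
delta [-0.01, -0.06, -5.91] [0.82, 14.57, -0.34]
```

Call:
{"api": "jog_arm", "payload": {
  "deltas": [
    [0, 0, -2, 0.3, 5, 0, -1],
    [0, 0, -4, 0.6, 10, 0, -1],
    [0, 0, -5.9, 0.8, 14.5, 0, -1],
    [0, 0, -5.9, 0.8, 14.5, 0, -1],
    [0, 0, -5.9, 0.8, 14.5, 0, -1]
  ]
}}

```text
time_s: 23.28
tool_pos: [0.4462, 0.2759, 0.1215]
eef_rot: [[-0.982, -0.189, -0.001], [-0.189, 0.982, -0.002], [0.001, -0.002, -1.0]]
contact_force: [1.0, -1.0, -1.2]
finger_gap: 0.03
```

Call:
{"api": "jog_arm", "payload": {
  "deltas": [
    [0, 0, 0, 0, 0, 3, -1],
    [0, 0, 0, 0, 0, 6, -1],
    [0, 0, 0, 0, 0, 8.5, -1],
    [0, 0, 0, 0, 0, 8.5, -1],
    [0, 0, 0, 0, 0, 8.5, -1]
  ]
}}

```text
time_s: 23.9
tool_pos: [0.4472, 0.2763, 0.0384]
eef_rot: [[-0.982, -0.188, 0.001], [-0.188, 0.982, 0.0], [-0.001, 0.0, -1.0]]
contact_force: [-0.1, -0.9, -1.7]
finger_gap: 0.0296
```

```bash
python3 -c "
from h import *
go(.4448,.279,.021,-169)
im=optics.camera('wrist');cv2.imwrite('pics/w16.png',im[:,:,::-1])"
```

```text
t 23.9 tcp [0.4472 0.2763 0.0384] yaw -169.18 q [-74.  19.  43. 114. -16.  53.  78.] gap 0.0296 F [-0.1 -0.9 -1.7]
delta [0.01, 0.04, -0.18] [0.19, 0.31, 1.74]
```

View pics/w16.png

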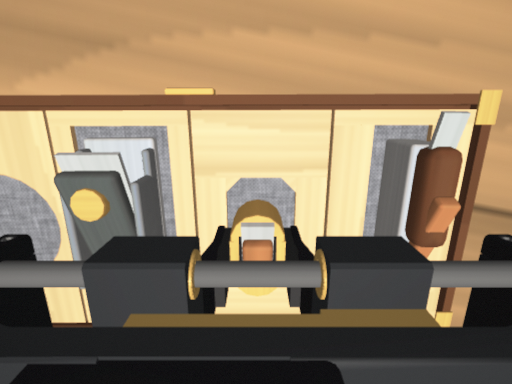

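Call:
{"api": "jog_arm", "payload": {
  "deltas": [
    [0, 0, 0, 0.15, 0.3, 0.6, -1],
    [0, 0, 0, 0.15, 0.3, 1.1, -1],
    [0, 0, 0, 0.15, 0.3, 1.4, -1],
    [0, 0, 0, 0.15, 0.3, 1.55, -1],
    [0, 0, 0, 0.15, 0.3, 1.65, -1]
  ]
}}

```text
time_s: 24.58
tool_pos: [0.4445, 0.2796, 0.021]
eef_rot: [[-0.982, -0.189, -0.0], [-0.189, 0.982, -0.0], [0.0, -0.0, -1.0]]
contact_force: [-3.2, -1.8, 9.6]
finger_gap: 0.0296
```

```bash
python3 -c "
from h import *
go(.4448,.279,.021,-169)"
```

```text
t 24.57 tcp [0.4445 0.2796 0.021 ] yaw -169.1 q [-73.  20.  42. 115. -17.  51.  79.] gap 0.0296 F [-3.2 -1.8  9.6]
delta [-0.01, -0.0, -0.1] [-0.02, -0.06, 0.0]
```

Call:
{"api": "jog_arm", "payload": {
  "deltas": [
    [0, 0, 0, 0, 0, 0, 0.1],
    [0, 0, 0, 0, 0, 0, 0.1],
    [0, 0, 0, 0, 0, 0, 0.1],
    [0, 0, 0, 0, 0, 0, 0.1]
  ]
}}

```text
time_s: 25.08
tool_pos: [0.4445, 0.2797, 0.0211]
eef_rot: [[-0.982, -0.189, 0.0], [-0.189, 0.982, 0.0], [-0.0, 0.0, -1.0]]
contact_force: [0.1, -0.2, -0.2]
finger_gap: 0.0472
```

Call:
{"api": "jog_arm", "payload": {
  "deltas": [
    [0, 0, 0, 0, 0, -2, 0.1],
    [0, 0, 0, 0, 0, -6, 0.1],
    [0, 0, 0, 0, 0, -11, 0.1],
    [0, 0, 0, 0, 0, -11, 0.1]
  ]
}}

```text
time_s: 25.58
tool_pos: [0.4464, 0.281, 0.1346]
eef_rot: [[-0.982, -0.189, 0.004], [-0.189, 0.982, 0.005], [-0.005, 0.004, -1.0]]
contact_force: [0.5, 0.5, -0.5]
finger_gap: 0.0479
```

```bash
python3 -c "
from h import *
im=optics.camera('wrist');cv2.imwrite('pics/w17.png',im[:,:,::-1])
go(.483,-.371,.135,170)"
```

```text
t 25.62 tcp [0.4453 0.2805 0.1326] yaw -169.08 q [-79.  10.  46. 110.  -8.  63.  72.] gap 0.0479 F [0.3 0.  0.1]
delta [0.17, 0.11, 20.92] [8.63, -64.68, -0.43]
```

View pics/w17.png

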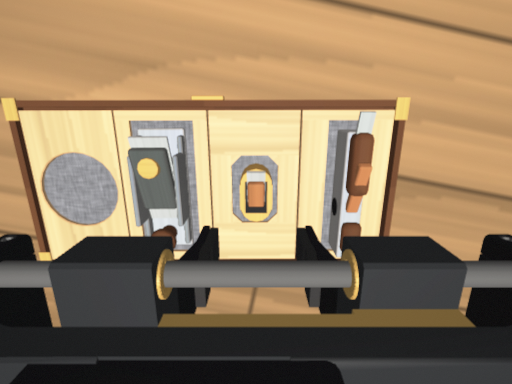

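Call:
{"api": "jog_arm", "payload": {
  "deltas": [
    [0, 0, 2, 0.7, -5, 0, 0.1],
    [0, 0, 4, 1.4, -10, 0, 0.1],
    [0, 0, 6, 2, -15, 0, 0.1],
    [0, 0, 8, 2.7, -20, 0, 0.1],
    [0, 0, 10, 3.4, -25, 0, 0.1]
  ]
}}

```text
time_s: 26.25
tool_pos: [0.4575, 0.0262, 0.1302]
eef_rot: [[-1.0, -0.015, -0.001], [-0.015, 1.0, -0.0], [0.001, -0.0, -1.0]]
contact_force: [2.0, 0.3, 0.9]
finger_gap: 0.048
```

```bash
python3 -c "
from h import *
go(.483,-.371,.135,170)"
```

```text
t 26.25 tcp [0.4575 0.0262 0.1302] yaw -179.14 q [-67.  -2.  59. 118.   2.  63.  82.] gap 0.048 F [2.  0.3 0.9]
delta [-0.02, -0.07, 10.86] [-1.95, -39.75, -0.48]
```

Call:
{"api": "jog_arm", "payload": {
  "deltas": [
    [0, 0, 2, -0.5, -5, 0, 0.1],
    [0, 0, 4, -1, -10, 0, 0.1],
    [0, 0, 5, -1.5, -15, 0, 0.1],
    [0, 0, 6, -1.9, -20, 0, 0.1],
    [0, 0, 7, -2.5, -25, 0, 0.1]
  ]
}}

```text
time_s: 26.88
tool_pos: [0.4869, -0.2228, 0.1298]
eef_rot: [[-0.994, 0.106, -0.002], [0.106, 0.994, -0.0], [0.002, -0.0, -1.0]]
contact_force: [1.1, 0.8, 0.1]
finger_gap: 0.0479
```

```bash
python3 -c "
from h import *
go(.483,-.371,.135,170)"
```

```text
t 26.88 tcp [ 0.4869 -0.2228  0.1298] yaw 173.92 q [-36.  18.  66. 109. -19.  65. 121.] gap 0.0479 F [1.1 0.8 0.1]
delta [-0.02, -0.1, 3.92] [-1.18, -14.77, -0.52]
```

Call:
{"api": "jog_arm", "payload": {
  "deltas": [
    [0, 0, 2, -0.4, -5, 0, 0.1],
    [0, 0, 3, -0.8, -10, -0.3, 0.1],
    [0, 0, 3.9, -1.2, -14.7, -0.5, 0.1],
    [0, 0, 3.9, -1.2, -14.7, -0.5, 0.1],
    [0, 0, 3.9, -1.2, -14.7, -0.5, 0.1]
  ]
}}

```text
time_s: 27.5
tool_pos: [0.4831, -0.3688, 0.1348]
eef_rot: [[-0.985, 0.174, -0.002], [0.174, 0.985, 0.001], [0.002, 0.001, -1.0]]
contact_force: [0.6, 0.9, -0.1]
finger_gap: 0.0478
```

```bash
python3 -c "
from ov import *
c=cam('wrist');im=optics.camera('wrist');cv2.imwrite('pics/w18.png',im[:,:,::-1])
overlay('pics/w18.png',c,{'router':(.483,-.371,-10)},'pics/o18.png',(130,60,400,260),2.5)
go(.483,-.371,.021,170)"
```

```text
t 27.55 tcp [ 0.4836 -0.368   0.135 ] yaw 170.06 q [-13.  28.  61.  98. -26.  69. 135.] gap 0.0481 F [ 0.4  0.3 -0.3]
delta [0.05, -0.08, 0.06] [-0.0, -0.32, 11.4]
```

View pics/o18.png

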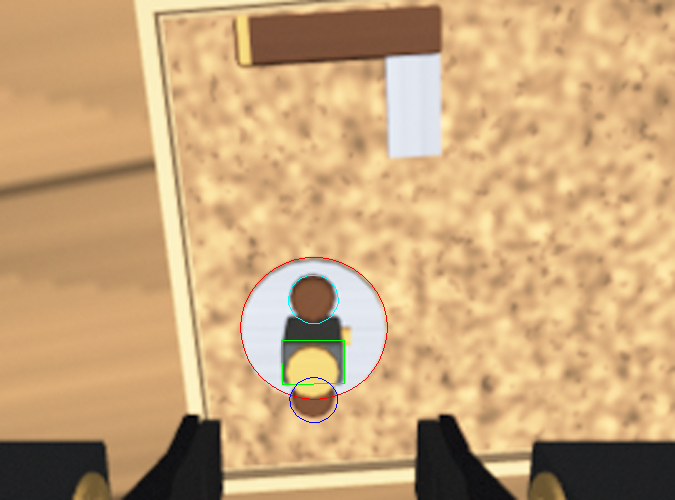

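Call:
{"api": "jog_arm", "payload": {
  "deltas": [
    [0, 0, 0, 0, -0.3, 3, 0.1],
    [0, 0, 0, 0, -0.3, 6, 0.1],
    [0, 0, 0, 0, -0.3, 9, 0.1],
    [0, 0, 0, 0, -0.3, 11.4, 0.1],
    [0, 0, 0, 0, -0.3, 11.4, 0.1]
  ]
}}

```text
time_s: 28.18
tool_pos: [0.4829, -0.3696, 0.0204]
eef_rot: [[-0.985, 0.171, -0.003], [0.171, 0.985, 0.002], [0.003, 0.002, -1.0]]
contact_force: [-0.1, -0.1, -0.5]
finger_gap: 0.0478
```

Call:
{"api": "jog_arm", "payload": {
  "deltas": [
    [0, 0, 0, 0, 0, 0, -1],
    [0, 0, 0, 0, 0, 0, -1],
    [0, 0, 0, 0, 0, 0, -1],
    [0, 0, 0, 0, 0, 0, -1],
    [0, 0, 0, 0, 0, 0, -1]
  ],
  "squeeze": 35
}}

```text
time_s: 28.8
tool_pos: [0.4836, -0.372, 0.0227]
eef_rot: [[-0.985, 0.173, 0.001], [0.173, 0.985, 0.0], [-0.001, 0.001, -1.0]]
contact_force: [0.2, 3.4, 6.1]
finger_gap: 0.0214
```

```bash
python3 -c "
from h import *
im=optics.camera('wrist');cv2.imwrite('pics/w19.png',im[:,:,::-1])
go(.483,-.371,.021,170)"
```

```text
t 28.85 tcp [ 0.4836 -0.372   0.0227] yaw 170.02 q [ -8.  36.  54. 103. -34.  59. 140.] gap 0.0216 F [0.4 2.8 6. ]
delta [0.04, 0.05, 0.02] [0.08, 0.09, 0.17]
```

View pics/w19.png

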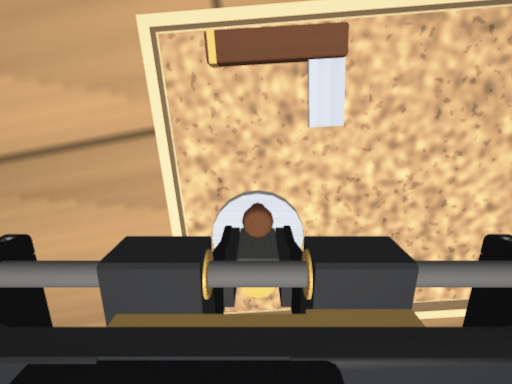

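Call:
{"api": "jog_arm", "payload": {
  "deltas": [
    [0, 0, 0, 0, 0, -1, -1],
    [0, 0, 0, 0, 0, -4, -1],
    [0, 0, 0, 0, 0, -8, -1],
    [0, 0, 0, 0, 0, -11.5, -1],
    [0, 0, 0, 0, 0, -11.5, -1]
  ]
}}

```text
time_s: 29.48
tool_pos: [0.4839, -0.3735, 0.1397]
eef_rot: [[-0.985, 0.174, 0.004], [0.174, 0.985, -0.002], [-0.004, -0.002, -1.0]]
contact_force: [0.2, 0.4, -4.6]
finger_gap: 0.0216
```

```bash
python3 -c "
from h import *
go(.479,.1055,.138,-169)"
```

```text
t 29.48 tcp [ 0.4839 -0.3735  0.1397] yaw 169.98 q [-13.  28.  61.  98. -26.  70. 135.] gap 0.0216 F [ 0.2  0.4 -4.6]
delta [-0.13, 0.2, -21.02] [8.82, 47.09, 0.06]
```

Call:
{"api": "jog_arm", "payload": {
  "deltas": [
    [0, 0, -2, 0.7, 4, 0, -1],
    [0, 0, -4, 1.6, 9, 0, -1],
    [0, 0, -6, 2.5, 14, 0, -1],
    [0, 0, -8, 3.5, 19, 0, -1],
    [0, 0, -11, 4.4, 24, 0, -1]
  ]
}}

```text
time_s: 30.1
tool_pos: [0.4803, -0.1264, 0.1359]
eef_rot: [[-1.0, -0.019, -0.002], [-0.019, 1.0, -0.0], [0.002, 0.0, -1.0]]
contact_force: [1.0, 0.1, -3.7]
finger_gap: 0.0217
```

```bash
python3 -c "
from h import *
go(.479,.1055,.138,-169)"
```

```text
t 30.1 tcp [ 0.4803 -0.1264  0.1359] yaw -178.91 q [-54.   9.  70. 113. -10.  64. 111.] gap 0.0217 F [ 1.   0.1 -3.7]
delta [0.01, -0.1, -9.91] [-0.31, 23.19, -0.21]
```

Call:
{"api": "jog_arm", "payload": {
  "deltas": [
    [0, 0, -2, -1, 5, 0, -1],
    [0, 0, -4, -1.5, 10, 0, -1]
  ]
}}

```text
time_s: 30.35
tool_pos: [0.494, -0.026, 0.1363]
eef_rot: [[-0.996, -0.089, -0.001], [-0.089, 0.996, 0.0], [0.001, 0.0, -1.0]]
contact_force: [0.2, 0.4, -3.3]
finger_gap: 0.0214
```

```bash
python3 -c "
from h import *
go(.479,.1055,.138,-169)"
```

```text
t 30.35 tcp [ 0.494  -0.026   0.1363] yaw -174.9 q [-64.   8.  68. 114.  -8.  64. 102.] gap 0.0214 F [ 0.2  0.4 -3.3]
delta [0.02, -0.04, -5.9] [0.33, 13.23, -0.17]
```

Call:
{"api": "jog_arm", "payload": {
  "deltas": [
    [0, 0, -2, 0.1, 5, 0, -1],
    [0, 0, -4, 0.2, 10, 0, -1],
    [0, 0, -5.9, 0.3, 13.2, 0, -1],
    [0, 0, -5.9, 0.3, 13.2, 0, -1],
    [0, 0, -5.9, 0.3, 13.2, 0, -1]
  ]
}}

```text
time_s: 30.98
tool_pos: [0.4797, 0.1023, 0.1364]
eef_rot: [[-0.982, -0.188, -0.001], [-0.188, 0.982, -0.001], [0.001, -0.001, -1.0]]
contact_force: [0.8, -0.6, -3.4]
finger_gap: 0.0214
```

Call:
{"api": "jog_arm", "payload": {
  "deltas": [
    [0, 0, 0, 0, 0, 3, -1],
    [0, 0, 0, 0, 0, 6, -1],
    [0, 0, 0, 0, 0, 8.5, -1],
    [0, 0, 0, 0, 0, 8.5, -1],
    [0, 0, 0, 0, 0, 8.5, -1]
  ]
}}

```text
time_s: 31.6
tool_pos: [0.4808, 0.1024, 0.0529]
eef_rot: [[-0.982, -0.188, 0.001], [-0.188, 0.982, -0.0], [-0.001, -0.0, -1.0]]
contact_force: [1.3, 0.5, -2.8]
finger_gap: 0.0215
```

```bash
python3 -c "
from h import *
go(.479,.1055,.0305,-169)
im=optics.camera('wrist');cv2.imwrite('pics/w20.png',im[:,:,::-1])"
```

```text
t 31.6 tcp [0.4808 0.1024 0.0529] yaw -169.19 q [-69.  16.  59. 119. -17.  54. 100.] gap 0.0215 F [ 1.3  0.5 -2.8]
delta [-0.02, 0.04, -0.19] [0.12, 0.34, 2.24]
```

View pics/w20.png

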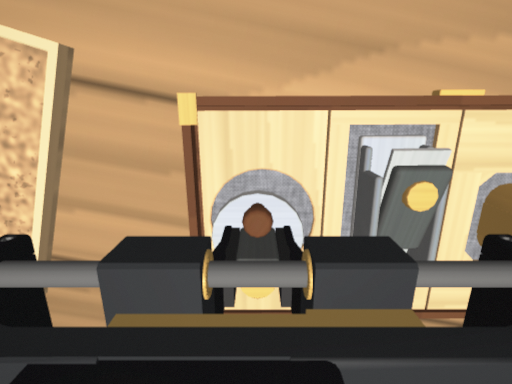

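Call:
{"api": "jog_arm", "payload": {
  "deltas": [
    [0, 0, 0, 0.1, 0.3, 0.8, -1],
    [0, 0, 0, 0.1, 0.3, 1.4, -1],
    [0, 0, 0, 0.1, 0.3, 1.8, -1],
    [0, 0, 0, 0.1, 0.3, 2, -1],
    [0, 0, 0, 0.1, 0.3, 2.15, -1]
  ]
}}

```text
time_s: 32.28
tool_pos: [0.4787, 0.1059, 0.0306]
eef_rot: [[-0.982, -0.189, -0.0], [-0.189, 0.982, -0.0], [0.0, -0.0, -1.0]]
contact_force: [-8.2, -2.7, 20.8]
finger_gap: 0.0218
```

```bash
python3 -c "
from h import *
go(.479,.1055,.0305,-169)"
```

```text
t 32.27 tcp [0.4787 0.1059 0.0306] yaw -169.1 q [-67.  19.  57. 120. -20.  52. 102.] gap 0.0218 F [-8.2 -2.7 20.8]
delta [-0.01, -0.01, -0.1] [-0.02, -0.04, 0.01]
```

Call:
{"api": "jog_arm", "payload": {
  "deltas": [
    [0, 0, 0, 0, 0, -0.05, -0.05],
    [0, 0, 0, 0, 0, -0.05, -0.05],
    [0, 0, 0, 0, 0, -0.05, -0.05],
    [0, 0, 0, 0, 0, -0.05, -0.05]
  ]
}}

```text
time_s: 32.78
tool_pos: [0.4787, 0.106, 0.0311]
eef_rot: [[-0.982, -0.189, 0.0], [-0.189, 0.982, 0.0], [-0.0, 0.0, -1.0]]
contact_force: [-0.3, -0.1, 0.0]
finger_gap: 0.0409
```

Call:
{"api": "jog_arm", "payload": {
  "deltas": [
    [0, 0, 0, 0, 0, -2, -0.05],
    [0, 0, 0, 0, 0, -6, -0.05],
    [0, 0, 0, 0, 0, -11, -0.05],
    [0, 0, 0, 0, 0, -14, -0.05],
    [0, 0, 0, 0, 0, -18, -0.05]
  ]
}}

```text
time_s: 33.4
tool_pos: [0.4783, 0.1059, 0.2118]
eef_rot: [[-0.982, -0.189, -0.001], [-0.189, 0.982, -0.0], [0.001, -0.0, -1.0]]
contact_force: [-0.4, -0.2, -0.4]
finger_gap: 0.0415
```

```bash
python3 -c "
from h import *
im=optics.camera('wrist');cv2.imwrite('pics/w21.png',im[:,:,::-1])
go(.52,.22,.24,-169)"
```

```text
t 33.45 tcp [0.4809 0.1057 0.2165] yaw -169.22 q [-84.  -4.  65. 108.   4.  73.  81.] gap 0.0412 F [ 4.2 -2.3  5. ]
delta [0.11, 0.27, -0.22] [-5.99, 10.5, -2.3]
```

View pics/w21.png

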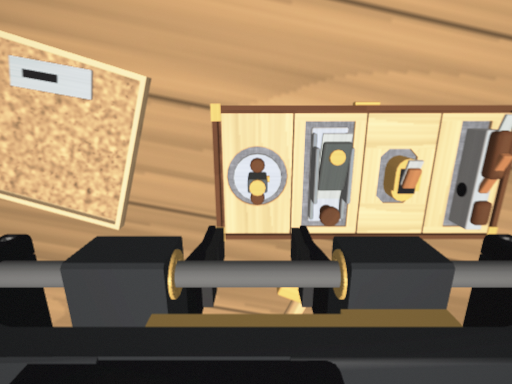

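Call:
{"api": "jog_arm", "payload": {
  "deltas": [
    [0, 0, 0, -3, 5, -1, -0.05],
    [0, 0, 0, -6, 10.5, -2.3, -0.05],
    [0, 0, 0, -6, 10.5, -2.3, -0.05],
    [0, 0, 0, -6, 10.5, -2.3, -0.05],
    [0, 0, 0, -6, 10.5, -2.3, -0.05]
  ]
}}

```text
time_s: 34.08
tool_pos: [0.5176, 0.2188, 0.2341]
eef_rot: [[-0.982, -0.187, -0.0], [-0.187, 0.982, 0.001], [0.0, 0.001, -1.0]]
contact_force: [-0.3, -0.4, -0.2]
finger_gap: 0.0414
```

```bash
python3 -c "
from ov import *
go(.52,.22,.24,-169)
c=cam('wrist');im=optics.camera('wrist');cv2.imwrite('pics/w22.png',im[:,:,::-1])
P={'shoulder':(.428,.3657,11),'finger':(.4448,.279,11),'block':(.4615,.192,11),'router':(.479,.1055,11)}
overlay('pics/w22.png',c,P,'pics/o22.png',(90,60,410,260),2.4,.014)
im=optics.camera('top');cv2.imwrite('pics/t22.png',im[:,:,::-1])
cv2.imwrite('pics/t22z.png',cv2.resize(im[110:225,85:415,::-1],None,fx=2.4,fy=2.4,interpolation=cv2.INTER_CUBIC))
go(.52,.22,.24,-169)"
```

```text
t 34.08 tcp [0.5176 0.2188 0.2341] yaw -169.22 q [-83.  15.  66.  98. -14.  76.  86.] gap 0.0414 F [-0.3 -0.4 -0.2]
delta [0.05, -0.02, -0.22] [-0.26, 0.08, -0.59]
t 34.17 tcp [0.5176 0.2193 0.2343] yaw -169.2 q [-83.  15.  66.  98. -14.  76.  86.] gap 0.0411 F [-0.4 -0.  -0.3]
delta [0.1, 0.0, -0.2] [-0.25, 0.03, -0.57]
```

View pics/o22.png

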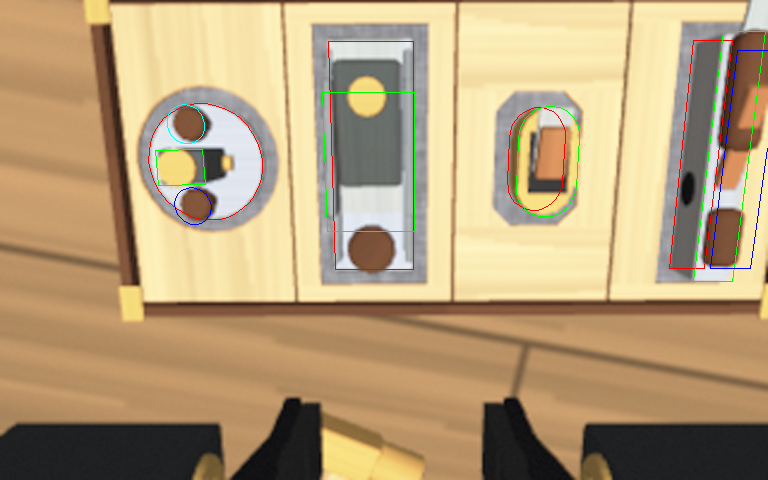

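View pics/t22z.png

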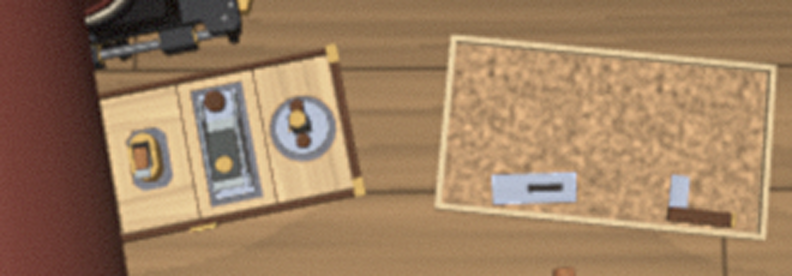

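```bash
python3 -c "
from station import order
print(order.close_job())"
```

```text
the job is handed in; nothing more can be done
None
```

All four planes are now in their own recesses: block, shoulder, finger and router. The job was handed in at about 34 s, well under the 128 s limit.

- **Grip and set-down:** Each plane was gripped across its width. The finger gaps read 43.7, 19.7, 29.8 and 21.6 mm (block, shoulder, finger, router), close to the known sizes. Each was lowered until it pressed on the felt with 27, 15, 10 and 21 N, then released. After each release the tool force fell to about zero.
- **Final position:** I compared the last wrist picture with outlines drawn at each recess's centre and felt height. All four planes lined up within a few mm, inside the felt and along its length. The shoulder plane's far side was cut off in that picture. The wrist picture taken straight after its release showed it lying centred and in line.
- **Tray:** The last top picture shows the spare iron and the square where they started, and the tray otherwise empty. I judged this by eye and did not measure it.
- **Robot:** The arm was clear of everything with about zero force. One reading of about 7 N appeared while the arm was stopping in free air and was gone at the next reading. No check failed or disagreed.

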